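Move the sample tins to the inspection rack in reverse order

ROBOT

A 6-joint arm with a two-finger parallel gripper is mounted at the origin on the work surface. World frame = base frame: x ahead of the robot, y to its left, z up, the work surface at z = 0. Lengths are in m, angles in rad, forces in N, time in s.
With the tool pointing down it reaches from about 0.3 to 0.875 m from the base axis. Payload 4.2 kg.
Tool frame: the origin (TCP) lies at the very end of the fingers, on their centre line; the grasp point (between the pads) lies 19 mm behind it; x points along the fingers, y is the direction in which the jaws open and shut, and the axes are right-handed (so a half turn about x gives the same grasp; the last joint's range is limited). The gripper opens to 85 mm and grips with 20 to 120 N. Pads are 22 mm wide; open, the fingers measure 114 mm over their backs; the gripper's body (76 mm by 85 mm) begins 54 mm behind the grasp point. The pads swing forward as they close: fully open they stand 13 mm farther back than shut.
Start: joints at [-1.174, 0.32, 1.565, -0, 1.257, -0.02], TCP at [0.233, -0.526, 0.231] pointing down, gripper open.
Joint ranges: [-3.11, 3.11], [-0.84, 2.01], [0.21, 2.61], [-1.34, 4.49], [0.05, 2.63], [-2.56, 2.56]. Speed limits (rad/s): [2.57, 2.57, 3.14, 3.14, 3.14, 3.14].

INTERFACE

Orientations are given as a 3x3 rotation matrix whose columns are the frame's x, y, z axes.
In Python, from cell import monitor, cams, workorder gives the robot as it stands.
- The arm moves only by the tool play_rows, never from a script. Its argument "plan" is a list of rows, each an object of numbers: "hand": the gripper command: -1 is fully open, 1 is shut, values between are in proportion; "tx", "ty", "tz": the shift along the tool's x, y, z in cm; "yaw": the turn about the tool's x in degrees. In form: [{"hand": .., "tx": .., "ty": .., "tz": .., "yaw": ..}, ...]. A call has exactly 8 rows; each row is the pose to reach, as a shift and turn from the pose measured when the call began, along the tool's axes at that moment; what a row does not reach only later rows make up. A row lasts 1/12 s, in which the tool goes at most 41.7 mm and 7.16 degrees, less where a joint would pass 70% of its speed; a pose out of reach is approached as far as the arm can. A call with a gripper value outside its range is refused whole. The fingers move at their own pace and stop on an object; "squeeze" is the grip in N (left out, the last holds). Time passes only in rows, so rows that repeat a pose let the fingers close, or fill a call up. It gives the time, the measured TCP pose, the force and the opening at its end, in the units of the state.
- monitor.read_state(): the state, without advancing time (a new reading comes with each control period).
- cams.capture(name): name is "scene" or "side" or "wrist"; returns a dict with "img" (420x560x3 uint8, red, green, blue), "fx", "fy", "cx", "cy" (pixels), "pose" (4x4, takes a point from camera to world coordinates). Camera axes: x right, y up, looking along -z (the intrinsics and any distortion apply to the point x, -y, -z); pixel columns grow to the right and rows downward; lengths in m; the calibration is good to about 2 mm. A picture is of the moment at which its call begins. There is no depth.
- workorder.finish_job(): hands the job in, once; it reports no verdict.
The state is a dict: "time_s": time; "qpos": joint angles; "joint_velocities": joint speeds; "tau": joint torques, N m; "ee_pos": TCP position; "eef_rot": TCP orientation; "wrist_force": force on the tool from outside, world axes, zero at the start; "moment": the same for the moment, N m; "opening": finger opening in m.
Only numpy, scipy, OpenCV 4.12 (cv2) and the standard library are available. Lean on these libraries where they do the work, as an engineer would, in place of code of your own. Each camera call takes 0.05 s, during which the arm holds its last target.

TASK

Move the four sample tins from the full rack to the empty rack in reverse order: the tin that is nearest the end block in the full rack goes in the bay farthest from the end block of the other rack, and so on, until the tin that was farthest from the block stands next to it. Keep the tins upright and set each down gently, flat inside its own bay, neither on a rib nor over the rack's edge; leave all four standing free.

Things in the scene. Friction and masses are not known exactly. Their poses are not given: they have to be found in the camera images.
- tall_centre (a point): Centre (half-way up) of the tall round tin, 62 diameter, 68 high, 0.2 kg nominal (mm), plain closed metal tin with flat top; z up. At the start it stands on its own drip plate in the full rack, in no fixed order, within a few mm of the plate's centre and turned up to 0.1 rad from the rack.
- low_centre (a point): Centre (half-way up) of the low round tin, 68 diameter, 36 high, 0.12 kg nominal (mm), plain closed metal tin with flat top; z up. At the start it stands on its own drip plate in the full rack, in no fixed order, within a few mm of the plate's centre and turned up to 0.1 rad from the rack.
- oval_centre (a point): Centre (half-way up) of the oval tin with straight sides and round ends, 56 wide along its own x, 76 long along its own y, 42 high, 0.13 kg nominal (mm), plain closed metal tin with flat top; z up. At the start it stands on its own drip plate in the full rack, in no fixed order, within a few mm of the plate's centre and turned up to 0.1 rad from the rack.
- rect_centre (a point): Centre (half-way up) of the rectangular tin, 58 wide along its own x, 74 long along its own y, 48 high, 0.16 kg nominal (mm), plain closed metal tin with flat top; z up. At the start it stands on its own drip plate in the full rack, in no fixed order, within a few mm of the plate's centre and turned up to 0.1 rad from the rack.
- tall_plate: Fixed flat dark steel drip plate (round, 80 diameter, 4 thick, mm) lying on the full rack under the tall round tin at the start; it stays put. Origin: centre of its underside; axes as the full rack's.
- low_plate: Fixed flat dark steel drip plate (round, 86 diameter, 4 thick, mm) lying on the full rack under the low round tin at the start; it stays put. Origin: centre of its underside; axes as the full rack's.
- oval_plate: Fixed flat dark steel drip plate (oval, 74 along x, 94 along y, 4 thick, mm) lying on the full rack under the oval tin at the start; it stays put. Origin: centre of its underside; axes as the full rack's.
- rect_plate: Fixed flat dark steel drip plate (rectangular, 76 along x, 92 along y, 4 thick, mm) lying on the full rack under the rectangular tin at the start; it stays put. Origin: centre of its underside; axes as the full rack's.
- full_rack: Rack full at the start: fixed white plastic slab 86 wide (x), 408 long (y), 12 thick (mm), no lips on its long sides; at its +y end only, an end block 24 thick (y), 45 high. Origin: centre of the slab's underside; y along the row towards the block (robot's left). Four places at y = -150, -50, 50, 150, each with a 4 mm drip plate; tins' undersides are 16 above the table.
- empty_rack: Empty rack: slab, end block (+y end), origin and axes as the full rack, roughly parallel to it, 220 mm nearer or farther. Ribs across it, 8 wide, 6 high, at y = -200, -100, 0, 100, 200, make four bays centred at y = -150, -50, 50, 150 (x = 0); bay floor 12 above the table. A loose lid and tweezers under 10 high lie between the racks and take no part.

How it is judged:
At the end, for the whole second after the job is handed in: Each tin is upright (0.06 rad), at rest on its bay's floor in the empty rack (height within 3 mm), centre within 16.5 mm of the bay's centre along and across, in reverse order: a tin that started at y in the full rack's frame stands at -y in the empty rack's frame (((y of tall_plate in the frame of full_rack between -0.17 and -0.13 m and y of tall_centre in the frame of empty_rack between 0.1335 and 0.1665 m) or (y of tall_plate in the frame of full_rack between -0.07 and -0.03 m and y of tall_centre in the frame of empty_rack between 0.0335 and 0.0665 m) or (y of tall_plate in the frame of full_rack between 0.03 and 0.07 m and y of tall_centre in the frame of empty_rack between -0.0665 and -0.0335 m) or (y of tall_plate in the frame of full_rack between 0.13 and 0.17 m and y of tall_centre in the frame of empty_rack between -0.1665 and -0.1335 m)) and x of tall_centre in the frame of empty_rack between -0.0165 and 0.0165 m and z of tall_centre in the frame of empty_rack between 0.043 and 0.049 m and angle between each of tall_centre, low_centre, oval_centre, rect_centre's own z axis and vertical below 0.06 rad and linear speed of each of tall_tin, low_tin, oval_tin, rect_tin below 0.02 m/s and angular speed of each of tall_tin, low_tin, oval_tin, rect_tin below 0.2 rad/s and ((y of low_plate in the frame of full_rack between -0.17 and -0.13 m and y of low_centre in the frame of empty_rack between 0.1335 and 0.1665 m) or (y of low_plate in the frame of full_rack between -0.07 and -0.03 m and y of low_centre in the frame of empty_rack between 0.0335 and 0.0665 m) or (y of low_plate in the frame of full_rack between 0.03 and 0.07 m and y of low_centre in the frame of empty_rack between -0.0665 and -0.0335 m) or (y of low_plate in the frame of full_rack between 0.13 and 0.17 m and y of low_centre in the frame of empty_rack between -0.1665 and -0.1335 m)) and x of low_centre in the frame of empty_rack between -0.0165 and 0.0165 m and z of low_centre in the frame of empty_rack between 0.027 and 0.033 m and ((y of oval_plate in the frame of full_rack between -0.17 and -0.13 m and y of oval_centre in the frame of empty_rack between 0.1335 and 0.1665 m) or (y of oval_plate in the frame of full_rack between -0.07 and -0.03 m and y of oval_centre in the frame of empty_rack between 0.0335 and 0.0665 m) or (y of oval_plate in the frame of full_rack between 0.03 and 0.07 m and y of oval_centre in the frame of empty_rack between -0.0665 and -0.0335 m) or (y of oval_plate in the frame of full_rack between 0.13 and 0.17 m and y of oval_centre in the frame of empty_rack between -0.1665 and -0.1335 m)) and x of oval_centre in the frame of empty_rack between -0.0165 and 0.0165 m and z of oval_centre in the frame of empty_rack between 0.03 and 0.036 m and ((y of rect_plate in the frame of full_rack between -0.17 and -0.13 m and y of rect_centre in the frame of empty_rack between 0.1335 and 0.1665 m) or (y of rect_plate in the frame of full_rack between -0.07 and -0.03 m and y of rect_centre in the frame of empty_rack between 0.0335 and 0.0665 m) or (y of rect_plate in the frame of full_rack between 0.03 and 0.07 m and y of rect_centre in the frame of empty_rack between -0.0665 and -0.0335 m) or (y of rect_plate in the frame of full_rack between 0.13 and 0.17 m and y of rect_centre in the frame of empty_rack between -0.1665 and -0.1335 m)) and x of rect_centre in the frame of empty_rack between -0.0165 and 0.0165 m and z of rect_centre in the frame of empty_rack between 0.033 and 0.039 m); the robot touches nothing.
It fails at once if a tin is tipped over (leans more than about 35 degrees) (angle between any of tall_centre, low_centre, oval_centre, rect_centre's own z axis and vertical above 0.6 rad).
It fails at once if a tin is dropped or slammed into the empty rack (over 0.5 m/s in the last 20 mm above a bay) ((x of tall_centre in the frame of empty_rack between -0.05 and 0.05 m and y of tall_centre in the frame of empty_rack between -0.21 and 0.21 m and z of tall_centre in the frame of empty_rack below 0.066 m and linear speed of tall_tin above 0.5 m/s) or (x of low_centre in the frame of empty_rack between -0.05 and 0.05 m and y of low_centre in the frame of empty_rack between -0.21 and 0.21 m and z of low_centre in the frame of empty_rack below 0.05 m and linear speed of low_tin above 0.5 m/s) or (x of oval_centre in the frame of empty_rack between -0.05 and 0.05 m and y of oval_centre in the frame of empty_rack between -0.21 and 0.21 m and z of oval_centre in the frame of empty_rack below 0.053 m and linear speed of oval_tin above 0.5 m/s) or (x of rect_centre in the frame of empty_rack between -0.05 and 0.05 m and y of rect_centre in the frame of empty_rack between -0.21 and 0.21 m and z of rect_centre in the frame of empty_rack below 0.056 m and linear speed of rect_tin above 0.5 m/s)).
It also fails if it takes over 99 s, if anything falls off the work surface, if the arm or the gripper's body presses on something with over 40 N, if the wrist force passes 120 N, or if a joint passes its speed limit or range.

## Working session

There is one attempt and no reset: what is moved stays moved. The work goes in short steps, Python scripts to look and compute and a tool call to move; the robot and the scene stay as the last step left them, time stands still between calls to the robot, and variables do not carry over. Pictures are saved under pics/ and viewed, and the job is handed in when it is done.

Besides the shell and the picture viewer there is one more tool, called after "Call:" as name([rows], argument=value, ...), one row to a line, values as JSON. play_rows: Moves the arm, as the interface text tells. Its arguments: {"type":"object","properties":{"plan":{"type":"array"},"squeeze":{"type":"number"}},"required":["plan"]}

```bash
ls; mkdir -p pics; python3 - <<'E'
from cell import monitor,cams
import cv2
s=monitor.read_state()
for k,v in s.items(): print(k,v)
for n in ["scene","side","wrist"]:
    c=cams.capture(n); cv2.imwrite(f"pics/{n}0.png",c["img"][:,:,::-1]); print(n,{k:v for k,v in c.items() if k!="img"})
E
```

```text
pics
time_s 0.0
qpos [-1.17400566e+00  3.20321396e-01  1.56568607e+00 -3.44595607e-05
  1.25739677e+00 -1.99715294e-02]
joint_velocities [ 0.00164412 -0.00110963 -0.00043755  0.00084386  0.00088317 -0.0009344 ]
tau [ 3.81787995e-04 -4.15526748e+01 -2.34162605e+01  9.33003912e-05
  8.19207402e-03  1.70432543e-05]
ee_pos [ 0.23258234 -0.52533856  0.23046258]
eef_rot [[-7.30337708e-04  4.04810996e-01 -9.14400090e-01]
 [ 1.65816183e-03 -9.14398587e-01 -4.04811654e-01]
 [-9.99998359e-01 -1.81187254e-03 -3.42237208e-06]]
wrist_force [-0.56101187  0.24954783 -0.08624528]
moment [-0.03598296  0.01825614 -0.02584618]
opening 0.08526737519228374
scene {'fx': 474.393083805225, 'fy': 474.393083805225, 'cx': 282.8042132069008, 'cy': 217.9575158169643, 'pose': array([[-0.24670256, -0.82203272,  0.51322515,  0.900201  ],
       [ 0.96898476, -0.20139207,  0.1432123 ,  0.10087559],
       [-0.01436572,  0.53263819,  0.84622112,  0.61735473],
       [ 0.        ,  0.        ,  0.        ,  1.        ]])}
side {'fx': 400.6106371432519, 'fy': 400.6106371432519, 'cx': 286.6837903953357, 'cy': 205.3673003339672, 'pose': array([[ 0.92500813,  0.21983404, -0.30989184,  0.33858071],
       [-0.37993477,  0.52855655, -0.75912947, -0.55194501],
       [-0.00308714,  0.81993961,  0.5724417 ,  0.48578856],
       [ 0.        ,  0.        ,  0.        ,  1.        ]])}
wrist {'fx': 350.7050743091443, 'fy': 350.7050743091443, 'cx': 281.50013570214344, 'cy': 208.51786148707944, 'pose': array([[ 0.40392236,  0.87872849,  0.25432848,  0.29671698],
       [-0.91479236,  0.38839054,  0.11094022, -0.49800577],
       [-0.00129244, -0.27746898,  0.96073373,  0.37216229],
       [ 0.        ,  0.        ,  0.        ,  1.        ]])}
```

View pics/scene0.png

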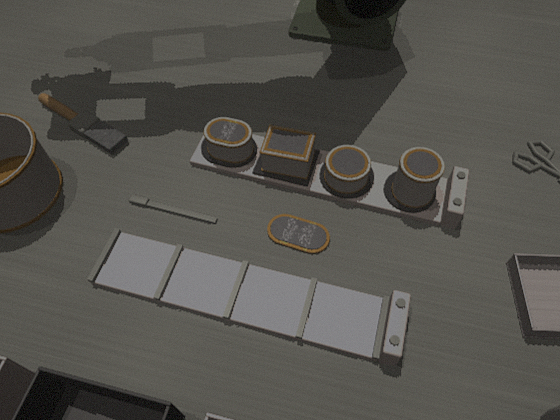

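View pics/side0.png

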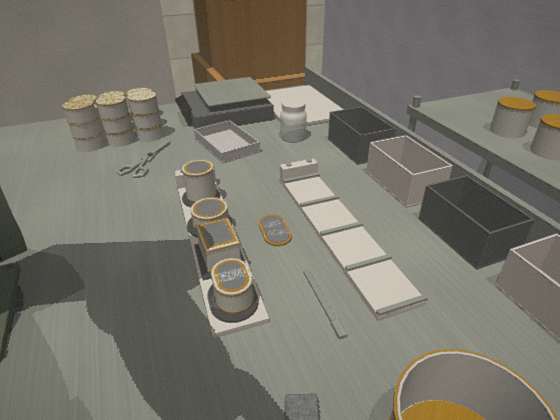

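View pics/wrist0.png

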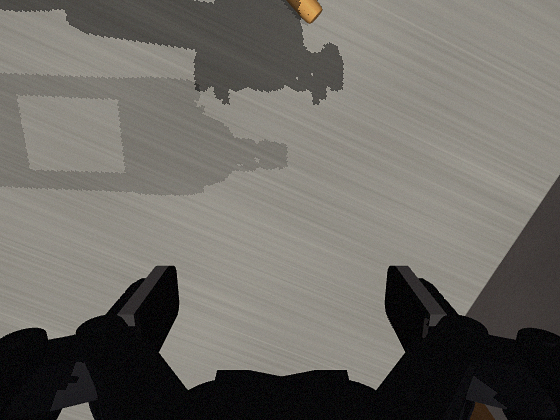

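```bash
cat > h.py <<'E'
import numpy as np, cv2
def ray(c,u,v):
    d=np.array([(u-c["cx"])/c["fx"],-(v-c["cy"])/c["fy"],-1.0]); P=np.array(c["pose"])
    return P[:3,3],P[:3,:3]@d
def onz(c,u,v,z):
    o,d=ray(c,u,v); return o+d*(z-o[2])/d[2]
def proj(c,p):
    P=np.array(c["pose"]); q=P[:3,:3].T@(np.asarray(p)-P[:3,3])
    return np.array([c["cx"]+c["fx"]*q[0]/-q[2], c["cy"]-c["fy"]*q[1]/-q[2]])
E
python3 - <<'E'
import cv2
a=cv2.imread("pics/scene0.png")
cv2.imwrite("pics/sa.png",cv2.resize(a[220:370,80:420],None,fx=2.35,fy=2.35,interpolation=cv2.INTER_CUBIC))
cv2.imwrite("pics/sb.png",cv2.resize(a[105:235,180:480],None,fx=2.6,fy=2.6,interpolation=cv2.INTER_CUBIC))
for (u,v) in [(140,265),(200,285),(340,315),(400,310),(170,275),(430,205),(215,160)]: print(u,v,a[v,u])
E
```

```text
140 265 [135 134 132]
200 285 [137 135 134]
340 315 [133 128 130]
400 310 [132 130 130]
170 275 [36 39 41]
430 205 [30 34 33]
215 160 [38 30 35]
```

View pics/sa.png

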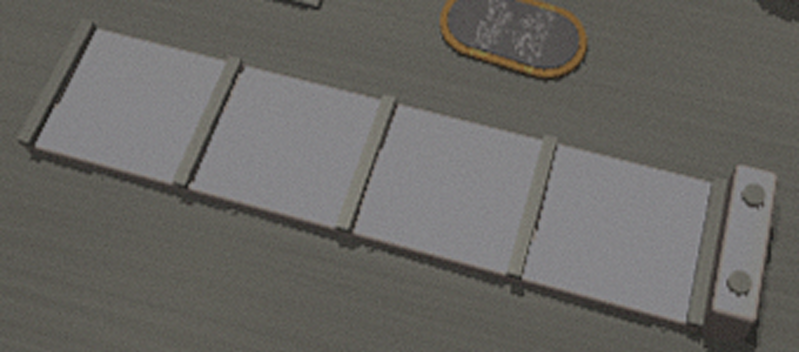

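View pics/sb.png

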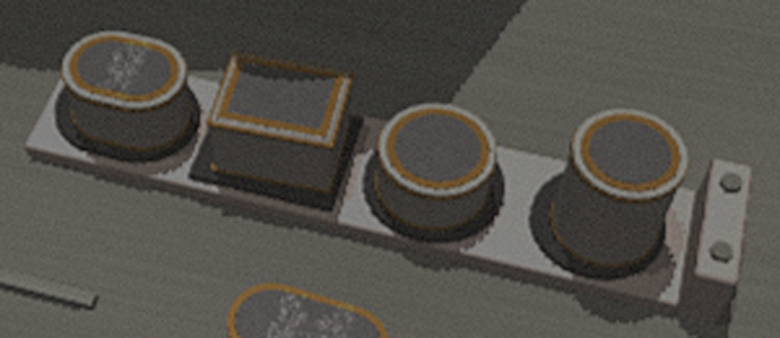

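```bash
python3 - <<'E'
from cell import cams
import numpy as np,cv2
from h import *
c=cams.capture("scene")
# rib top centreline ends (zoom px)
R=np.array([[(90,25),(27,142)],[(234,62),(182,184)],[(389,100),(346,229)],[(549,141),(515,277)],[(718,183),(695,322)]],float)
R=R/2.35+np.array([80,220])-0.3
W=np.array([[onz(c,*p,0.018) for p in r] for r in R])
print(W.round(4)); print(np.linalg.norm(W[:,0]-W[:,1],axis=1)); print(np.linalg.norm(np.diff(W.mean(1),axis=0),axis=1))
m=W.mean(1); t=np.array([-.2,-.1,0,.1,.2]); 
d=(t[:,None]*m).sum(0)/(t**2).sum(); print("empty centre",m.mean(0),"dir",d,np.linalg.norm(d),"ang",np.degrees(np.arctan2(-d[0],d[1])))
# white mask bays
img=c["img"]; g=img.min(2); mask=(g>95).astype(np.uint8)
n,l,st,ce=cv2.connectedComponentsWithStats(mask)
for i in range(1,n):
    if st[i,4]>80:
        cn=max(cv2.findContours((l==i).astype(np.uint8),cv2.RETR_EXTERNAL,cv2.CHAIN_APPROX_NONE)[0],key=len)
        q=cv2.approxPolyDP(cn,6,True)[:,0]
        print(st[i],ce[i].round(1),onz(c,*ce[i],0.012).round(4)); 
        if st[i,4]>1500: print(np.array([onz(c,*p,0.012)[:2] for p in q]).round(4).tolist(), q.tolist())
E
```

```text
[[[ 0.6156 -0.2318  0.018 ]
  [ 0.6988 -0.2338  0.018 ]]

 [[ 0.6188 -0.134   0.018 ]
  [ 0.7014 -0.1344  0.018 ]]

 [[ 0.6209 -0.0339  0.018 ]
  [ 0.7044 -0.0341  0.018 ]]

 [[ 0.6242  0.0651  0.018 ]
  [ 0.7082  0.0644  0.018 ]]

 [[ 0.6266  0.1646  0.018 ]
  [ 0.7088  0.1635  0.018 ]]]
[0.08323694 0.08262333 0.08345184 0.08402867 0.08218178]
[0.09863545 0.10023796 0.09879816 0.09926806]
empty centre [ 0.66276427 -0.03441908  0.018     ] dir [2.69975178e-02 9.92522895e-01 1.17093835e-16] 0.9928900053314249 ang -1.5581126735314876
[  4 115  29  66 126] [ 22.1 145.4] [ 0.4976 -0.4642  0.012 ]
[204 117  47  29 229] [227.1 131.7] [ 0.3871 -0.1369  0.012 ]
[239 128  75  51 385] [267. 153.] [ 0.4164 -0.0582  0.012 ]
[190 135  26  33 235] [199.9 155.4] [ 0.4475 -0.1645  0.012 ]
[ 326  145   74   67 1097] [372.  180.7] [0.432  0.1183 0.012 ]
[400 147  45  34 269] [421.7 163.3] [0.3783 0.1909 0.012 ]
[310 162  21  34 246] [317.8 181.6] [0.454  0.0354 0.012 ]
[448 166  21  48 600] [458.  189.3] [0.4169 0.2505 0.012 ]
[434 177  13  45 289] [440.3 196.1] [0.4366 0.2248 0.012 ]
[148 202  69  20
[... 382 characters left out ...]
85], [0.6999, -0.1323], [0.7009, -0.0358], [0.6156, -0.0333]] [[184, 248], [160, 299], [227, 316], [247, 261]]
[ 514  253   46   78 2172] [541.4 295.8] [0.5704 0.3697 0.012 ]
[[0.5118, 0.3341], [0.6212, 0.3576], [0.6145, 0.3902], [0.5261, 0.3945], [0.5371, 0.3435], [0.5147, 0.3355], [0.4999, 0.3958]] [[514, 253], [533, 329], [559, 330], [559, 271], [521, 270], [515, 255], [559, 255]]
[ 230  264  159   94 8723] [310.4 310. ] [0.6657 0.0705 0.012 ]
[[0.6195, -0.0292], [0.7036, -0.0294], [0.7064, 0.1673], [0.6221, 0.1688]] [[249, 264], [231, 319], [378, 357], [388, 297]]
[ 383  290   28   66 1044] [396.5 322.9] [0.6559 0.1844 0.012 ]
[204 412  30   8  92] [216.  416.5] [ 0.8239 -0.0099  0.012 ]
```

```bash
python3 - <<'E'
from cell import cams
import numpy as np,cv2
from h import *
Z={"oval":.058,"rect":.064,"low":.052,"tall":.084}
rois={"scene":{"oval":(203,117,255,149),"rect":(258,124,318,163),"low":(322,142,374,182),"tall":(397,144,446,184)},
"side":{"oval":(208,256,258,296),"rect":(194,216,244,256),"low":(188,196,232,220),"tall":(178,158,218,176)}}
for n in rois:
    c=cams.capture(n); hsv=cv2.cvtColor(c["img"],cv2.COLOR_RGB2HSV)
    m=((hsv[...,0]>8)&(hsv[...,0]<28)&(hsv[...,1]>90)&(hsv[...,2]>50)).astype(np.uint8)
    v=c["img"][:,:,::-1].copy(); v[m>0]=(0,0,255)
    x0,y0=(180,100) if n=="scene" else (150,140); cv2.imwrite(f"pics/m_{n}.png",cv2.resize(v[y0:y0+150 if n=="scene" else y0+180,x0:x0+300],None,fx=2.5,fy=2.5,interpolation=cv2.INTER_NEAREST))
    for k,(a,b,cc,d) in rois[n].items():
        s=m[b:d,a:cc]; ys,xs=np.nonzero(s)
        p=np.array([onz(c,x+a,y+b,Z[k])[:2] for x,y in zip(xs,ys)])*1000
        hull=cv2.convexHull(p.astype(np.float32))
        M=cv2.moments(hull); ctr=(M["m10"]/M["m00"],M["m01"]/M["m00"])
        r=cv2.minAreaRect(p.astype(np.float32)); print(n,k,len(p),"hullc",np.round(ctr,1),"rect",np.round(r[0],1),np.round(r[1],1),round(r[2],1))
E
```

```text
scene oval 270 hullc [ 430.6 -119.2] rect [ 428.2 -118.3] [60.2 75.7] 16.0
scene rect 468 hullc [431.1 -19. ] rect [431.2 -19.1] [58.7 76.4] 0.1
scene low 338 hullc [442.5  74.2] rect [440.4  73.8] [65.5 67.7] 13.7
scene tall 309 hullc [444.3 179.1] rect [444.3 178.1] [59.6 59.4] 13.7
side oval 337 hullc [ 420.4 -124.8] rect [ 420.5 -124.5] [76.4 56. ] 85.5
side rect 409 hullc [425.1 -17.9] rect [427.3 -12.8] [103.2  64.3] 87.2
side low 210 hullc [433.6  73.6] rect [433.1  71.9] [91.8 63.4] 85.3
side tall 120 hullc [439.8 172.5] rect [441.  172.8] [57.2 58.9] 67.4
```

View pics/m_scene.png

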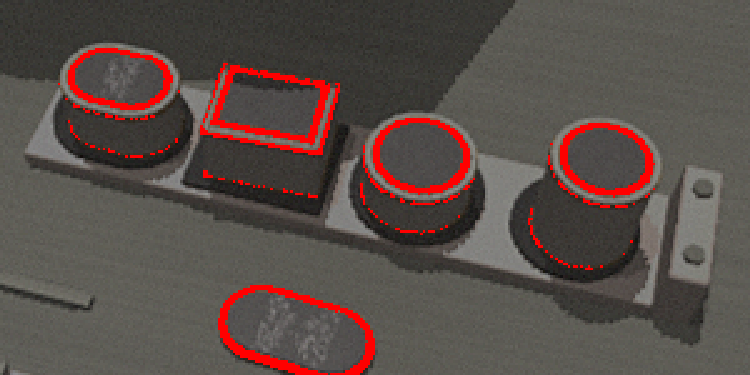

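View pics/m_side.png

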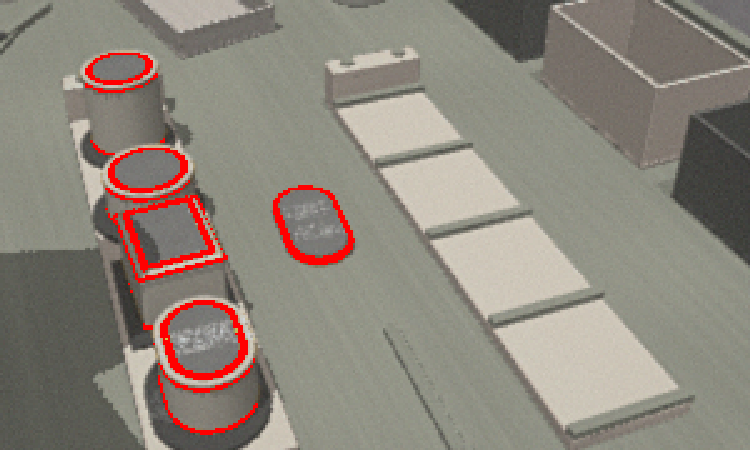

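```bash
cat >> h.py <<'E'
def ringmask(c):
    hsv=cv2.cvtColor(c["img"],cv2.COLOR_RGB2HSV)
    return ((hsv[...,0]>8)&(hsv[...,0]<28)&(hsv[...,1]>90)&(hsv[...,2]>45)).astype(np.uint8)
def tops(c,zs,amin=150):
    m=cv2.morphologyEx(ringmask(c),cv2.MORPH_CLOSE,np.ones((3,3),np.uint8))
    cs,h=cv2.findContours(m,cv2.RETR_CCOMP,cv2.CHAIN_APPROX_NONE)
    out=[]
    for i,k in enumerate(cs):
        if h[0,i,3]>=0 and cv2.contourArea(k)>amin:   # holes
            k=k[:,0].astype(float); M=cv2.moments(k.astype(np.float32))
            uv=(M["m10"]/M["m00"],M["m01"]/M["m00"]); o=[]
            for z in zs:
                p=(np.array([onz(c,*q,z)[:2] for q in k])*1000).astype(np.float32)
                Mw=cv2.moments(p[:,None]); r=cv2.minAreaRect(p)
                o.append((z,round(Mw["m10"]/Mw["m00"],1),round(Mw["m01"]/Mw["m00"],1),np.round(r[1],1).tolist(),round(r[2],1)))
            out.append((np.round(uv,0).tolist(),o))
    return out
E
python3 - <<'E'
from cell import cams
from h import *
for n in ["scene","side"]:
    c=cams.capture(n)
    for uv,o in tops(c,[.052,.058,.064,.084]):
        print(n,uv); [print("   ",x) for x in o]
E
```

```text
scene [298.0, 232.0]
    (0.052, 574.6, 31.0, [81.7, 43.1], 85.4)
    (0.058, 578.0, 31.7, [80.9, 42.7], 85.4)
    (0.064, 581.5, 32.5, [80.0, 42.2], 85.4)
    (0.084, 593.0, 34.9, [77.1, 40.7], 85.4)
scene [422.0, 163.0]
    (0.052, 411.6, 185.1, [49.5, 48.3], 47.0)
    (0.058, 416.8, 184.2, [49.0, 47.8], 47.0)
    (0.064, 422.0, 183.3, [48.4, 47.3], 47.0)
    (0.084, 439.3, 180.4, [46.7, 45.6], 47.0)
scene [348.0, 161.0]
    (0.052, 434.9, 76.0, [51.2, 52.5], 62.7)
    (0.058, 439.9, 76.3, [50.7, 51.9], 62.7)
    (0.064, 444.8, 76.5, [50.1, 51.4], 62.7)
    (0.084, 461.3, 77.4, [48.3, 49.5], 62.7)
scene [288.0, 141.0]
    (0.052, 417.2, -22.7, [60.3, 45.1], 89.9)
    (0.058, 422.3, -21.4, [59.6, 44.6], 89.9)
    (0.064, 427.4, -20.1, [59.0, 44.2], 89.9)
    (0.084, 444.5, -15.7, [56.9, 42.6], 89.9)
scene [227.0, 131.0]
    (0.052, 418.6, -122.0, [61.3, 42.9], 88.6)
    (0.058, 423.7, -119.6, [60.6, 42.4], 88.6)
    (0.064, 428.8, -117.2, [60.0, 41.9], 88.6)
    (0.084, 445.8, -109.4, [57.8, 40.4], 88.6)
side [231.0, 275.0]
    (0.052, 425.7, -113.6, [62.3, 41.4], 88.6)
    (0.058, 
[... 239 characters left out ...]
)
    (0.064, 522.3, -46.4, [79.9, 40.2], 84.2)
    (0.084, 513.6, -70.4, [76.1, 38.3], 84.2)
side [217.0, 233.0]
    (0.052, 431.0, -5.0, [62.3, 44.2], 89.8)
    (0.058, 429.7, -12.6, [61.5, 43.6], 89.8)
    (0.064, 428.5, -20.2, [60.6, 43.0], 89.8)
    (0.084, 424.2, -45.4, [57.7, 41.0], 89.8)
side [209.0, 207.0]
    (0.052, 435.7, 75.4, [50.2, 54.1], 12.7)
    (0.058, 434.4, 66.7, [49.5, 53.3], 12.7)
    (0.064, 433.0, 58.0, [48.9, 52.6], 12.7)
    (0.084, 428.6, 29.1, [46.5, 50.1], 12.7)
side [197.0, 166.0]
    (0.052, 448.2, 238.0, [49.1, 49.3], 67.4)
    (0.058, 446.7, 227.0, [48.4, 48.6], 67.4)
    (0.064, 445.2, 216.1, [47.8, 47.9], 67.4)
    (0.084, 440.1, 179.7, [45.5, 45.7], 67.4)
```

```bash
cat > go.py <<'E'
import sys,numpy as np
from cell import monitor
s=monitor.read_state(); p=np.array(s["ee_pos"]);R=np.array(s["eef_rot"])
def calc(x,y,z,a=-1.5):
    d=R.T@(np.array([x,y,z])-p)*100
    cur=np.degrees(np.arctan2(R[1,1],R[0,1])); yaw=(-(a-cur)+180)%360-180
    print("target",(x,y,z,a),"d cm",d.round(2),"yaw",round(yaw,1),"rows",round(np.linalg.norm(d)/4.17,1))
print("t",round(s["time_s"],2),"p",p.round(4),"ang",round(np.degrees(np.arctan2(R[1,1],R[0,1])),1),"F",np.round(s["wrist_force"],1),"op",round(s["opening"],4),"q6",round(s["qpos"][5],2))
a=list(map(float,sys.argv[1:]))
for i in range(0,len(a),4): calc(*a[i:i+4])
E
python3 - <<'E'
from cell import cams
from h import *
c=cams.capture("side"); v=cv2.resize(c["img"][140:320,260:440,::-1],None,fx=3.3,fy=3.3,interpolation=cv2.INTER_CUBIC)
d=np.array([.027,.9996,0]);n=np.array([.9996,-.027,0]);o=np.array([.6628,-.0344,0])
for y in [-.2,-.1,0,.1,.2]:
    a,b=[(proj(c,o+d*y+n*s+[0,0,.018])-[260,140]+.5)*3.3 for s in (-.043,.043)]
    cv2.line(v,tuple(a.astype(int)),tuple(b.astype(int)),(0,0,255),1)
cv2.imwrite("pics/ov.png",v)
E
python3 go.py 0.424 -0.12 0.12 -1.4
```

```text
t 0.45 p [ 0.2328 -0.5257  0.2313] ang -66.1 F [0.  0.6 0.8] op 0.0854 q6 -0.02
target (0.424, -0.12, 0.12, -1.4) d cm [ 11.13 -29.36 -33.91] yaw -64.7 rows 11.1
```

View pics/ov.png

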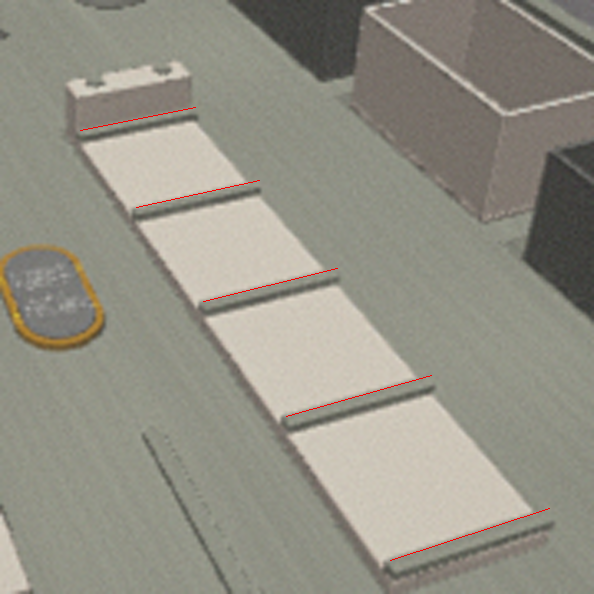

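```bash
python3 - <<'E'
from cell import cams
import numpy as np
from h import *
c=cams.capture("side")
R=np.array([[(389,568),(551,521)],[(286,423),(432,386)],[(204,306),(337,274)],[(137,212),(259,187)],[(82,133),(195,112)]],float)
R=R/3.3+np.array([260,140])-0.35
W=np.array([[onz(c,*p,0.018) for p in r] for r in R])
print(W[...,:2].round(4).tolist()); print(np.linalg.norm(W[:,0]-W[:,1],axis=1)); m=W.mean(1);print(np.linalg.norm(np.diff(m,axis=0),axis=1))
t=np.array([-.2,-.1,0,.1,.2]);d=(t[:,None]*m).sum(0)/(t**2).sum(); print(m.mean(0),d)
E
```

```text
[[[0.6114, -0.2369], [0.6961, -0.2421]], [[0.6145, -0.138], [0.6984, -0.1429]], [[0.6182, -0.0376], [0.7028, -0.0406]], [[0.6212, 0.0619], [0.7045, 0.0576]], [[0.6251, 0.1624], [0.7084, 0.1582]]]
[0.08482438 0.08405502 0.08466907 0.08341865 0.08338598]
[0.09913756 0.10139595 0.09887371 0.10065306]
[ 0.6600705 -0.039801   0.018    ] [ 3.25527579e-02  9.99834651e-01 -5.63785130e-17]
```

Call:
play_rows([
  {"hand": -1,"tx": 3,"ty": -4,"tz": -4,"yaw": -7},
  {"hand": -1,"tx": 5,"ty": -8,"tz": -8,"yaw": -14},
  {"hand": -1,"tx": 6,"ty": -12,"tz": -12,"yaw": -21},
  {"hand": -1,"tx": 7,"ty": -16,"tz": -16,"yaw": -28},
  {"hand": -1,"tx": 8,"ty": -18,"tz": -20,"yaw": -35},
  {"hand": -1,"tx": 9,"ty": -20,"tz": -23,"yaw": -42},
  {"hand": -1,"tx": 10,"ty": -22,"tz": -26,"yaw": -49},
  {"hand": -1,"tx": 10,"ty": -24,"tz": -28,"yaw": -56},
], squeeze=40)

```text
time_s: 1.17
ee_pos: [0.3687, -0.2361, 0.1399]
eef_rot: [[0.001, 0.985, -0.17], [-0.0, -0.17, -0.985], [-1.0, 0.001, 0.0]]
wrist_force: [0.3, 0.4, 0.8]
opening: 0.0858
```

```bash
python3 go.py 0.424 -0.12 0.12 -1.4  0.424 -0.12 0.028 -1.4
```

```text
t 1.17 p [ 0.3687 -0.2361  0.1399] ang -9.8 F [0.3 0.4 0.8] op 0.0858 q6 -0.42
target (0.424, -0.12, 0.12, -1.4) d cm [  1.99   3.47 -12.39] yaw -8.4 rows 3.1
target (0.424, -0.12, 0.028, -1.4) d cm [ 11.19   3.46 -12.39] yaw -8.4 rows 4.1
```

Call:
play_rows([
  {"hand": -1,"tx": 0.5,"ty": 1,"tz": -4,"yaw": -5},
  {"hand": -1,"tx": 1,"ty": 2,"tz": -8,"yaw": -8.4},
  {"hand": -1,"tx": 1.5,"ty": 3,"tz": -11,"yaw": -8.4},
  {"hand": -1,"tx": 2,"ty": 3.5,"tz": -12.4,"yaw": -8.4},
  {"hand": -1,"tx": 2,"ty": 3.5,"tz": -12.4,"yaw": -8.4},
  {"hand": -1,"tx": 3,"ty": 3.5,"tz": -12.4,"yaw": -8.4},
  {"hand": -1,"tx": 3,"ty": 3.5,"tz": -12.4,"yaw": -8.4},
  {"hand": -1,"tx": 3,"ty": 3.5,"tz": -12.4,"yaw": -8.4},
])

```text
time_s: 1.83
ee_pos: [0.4238, -0.1204, 0.1099]
eef_rot: [[-0.0, 1.0, -0.025], [-0.0, -0.025, -1.0], [-1.0, -0.0, 0.0]]
wrist_force: [-0.8, -0.6, 0.2]
opening: 0.085
```

```bash
python3 go.py 0.424 -0.12 0.024 -1.4; python3 - <<'E'
from cell import cams
from h import *
c=cams.capture("wrist"); cv2.imwrite("pics/w1.png",c["img"][:,:,::-1])
for uv,o in tops(c,[.052,.058,.064]): print(uv,o)
E
```

```text
t 1.83 p [ 0.4238 -0.1204  0.1099] ang -1.4 F [-0.8 -0.6  0.2] op 0.085 q6 -0.28
target (0.424, -0.12, 0.024, -1.4) d cm [ 8.59  0.02 -0.05] yaw -0.0 rows 2.1
[283.0, 229.0] [(0.052, 424.2, -122.6, [60.2, 40.0], 87.1), (0.058, 424.2, -120.5, [58.4, 38.8], 87.1), (0.064, 424.3, -118.3, [56.6, 37.6], 87.1)]
[283.0, 163.0] [(0.052, 425.4, -81.8, [8.6, 34.4], 88.5), (0.058, 425.4, -80.9, [8.3, 33.4], 88.5), (0.064, 425.4, -80.0, [8.1, 32.4], 88.5)]
```

View pics/w1.png

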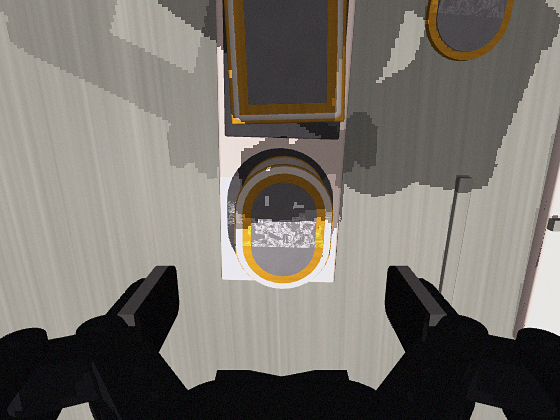

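The wrist view shows the oval tin centred at about (283, 229) px. It casts to (424, -120) mm, in agreement with the other two views, so I'm descending and gripping.

Call:
play_rows([
  {"hand": -1,"tx": 3,"ty": 0,"tz": 0,"yaw": 0},
  {"hand": -1,"tx": 6,"ty": 0,"tz": 0,"yaw": 0},
  {"hand": -1,"tx": 8,"ty": 0,"tz": 0,"yaw": 0},
  {"hand": -1,"tx": 8.6,"ty": 0,"tz": 0,"yaw": 0},
  {"hand": 0,"tx": 8.6,"ty": 0,"tz": 0,"yaw": 0},
  {"hand": 1,"tx": 8.6,"ty": 0,"tz": 0,"yaw": 0},
  {"hand": 1,"tx": 8.6,"ty": 0,"tz": 0,"yaw": 0},
  {"hand": 1,"tx": 8.6,"ty": 0,"tz": 0,"yaw": 0},
], squeeze=40)

```text
time_s: 2.55
ee_pos: [0.4254, -0.1212, 0.0256]
eef_rot: [[0.004, 1.0, -0.026], [-0.002, -0.026, -1.0], [-1.0, 0.004, 0.002]]
wrist_force: [-0.3, -0.6, 3.0]
opening: 0.0553
```

```bash
python3 go.py 0.424 -0.12 0.11 -1.4 .666 .113 .11 -1.7; python3 - <<'E'
from cell import cams
from h import *
c=cams.capture("wrist"); cv2.imwrite("pics/w2.png",c["img"][:,:,::-1])
E
```

```text
t 2.55 p [ 0.4254 -0.1212  0.0256] ang -1.5 F [-0.3 -0.6  3. ] op 0.0553 q6 -0.28
target (0.424, -0.12, 0.11, -1.4) d cm [-8.44 -0.11 -0.1 ] yaw -0.1 rows 2.0
target (0.666, 0.113, 0.11, -1.7) d cm [ -8.39  23.48 -24.02] yaw 0.2 rows 8.3
```

View pics/w2.png

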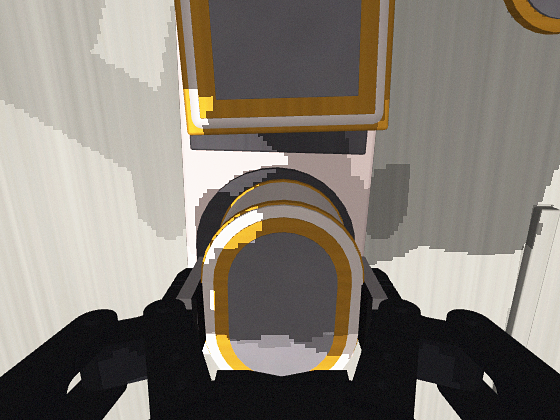

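Call:
play_rows([
  {"hand": 1,"tx": -2,"ty": 0,"tz": 0,"yaw": 0},
  {"hand": 1,"tx": -5,"ty": 0,"tz": 0,"yaw": 0},
  {"hand": 1,"tx": -8,"ty": 1,"tz": 0,"yaw": 0},
  {"hand": 1,"tx": -9,"ty": 3.5,"tz": -1.5,"yaw": 0},
  {"hand": 1,"tx": -9,"ty": 6,"tz": -4,"yaw": 0},
  {"hand": 1,"tx": -9,"ty": 8.5,"tz": -7,"yaw": 0},
  {"hand": 1,"tx": -9,"ty": 11,"tz": -10,"yaw": 0},
  {"hand": 1,"tx": -9,"ty": 13.5,"tz": -13,"yaw": 0},
])

```text
time_s: 3.27
ee_pos: [0.5642, 0.0069, 0.1167]
eef_rot: [[0.005, 1.0, -0.026], [-0.002, -0.026, -1.0], [-1.0, 0.005, 0.002]]
wrist_force: [1.2, -1.0, -2.0]
opening: 0.0557
```

Call:
play_rows([
  {"hand": 1,"tx": 0,"ty": 2.5,"tz": -3,"yaw": 0},
  {"hand": 1,"tx": 0,"ty": 5,"tz": -6,"yaw": 0},
  {"hand": 1,"tx": 0,"ty": 7,"tz": -8,"yaw": 0},
  {"hand": 1,"tx": 0,"ty": 8,"tz": -9,"yaw": 0},
  {"hand": 1,"tx": 0,"ty": 8.5,"tz": -9.5,"yaw": 0},
  {"hand": 1,"tx": 0,"ty": 9,"tz": -10,"yaw": 0},
  {"hand": 1,"tx": 0,"ty": 9,"tz": -10,"yaw": 0},
  {"hand": 1,"tx": 0,"ty": 9,"tz": -10,"yaw": 0},
])

```text
time_s: 3.93
ee_pos: [0.656, 0.1038, 0.1169]
eef_rot: [[0.004, 1.0, -0.026], [-0.002, -0.026, -1.0], [-1.0, 0.004, 0.002]]
wrist_force: [0.7, -0.9, -1.8]
opening: 0.0555
```

```bash
python3 go.py  .666 .113 .03 -1.7; python3 - <<'E'
from cell import cams
from h import *
for n in ["wrist","scene"]:
    c=cams.capture(n); cv2.imwrite(f"pics/{n}3.png",c["img"][:,:,::-1])
E
```

```text
t 3.93 p [0.656  0.1038 0.1169] ang -1.5 F [ 0.7 -0.9 -1.8] op 0.0555 q6 0.17
target (0.666, 0.113, 0.03, -1.7) d cm [ 8.7   0.94 -0.96] yaw 0.2 rows 2.1
```

View pics/wrist3.png

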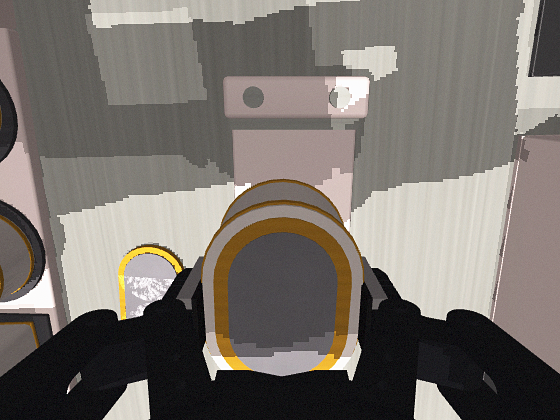

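View pics/scene3.png

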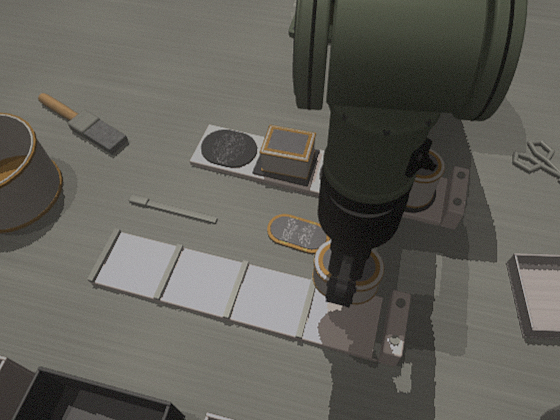

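```bash
python3 - <<'E'
from cell import cams
from h import *
c=cams.capture("wrist")
for p in [(225,77),(368,77),(368,117),(224,117)]: print("block",onz(c,*p,.045).round(4))
for p in [(234,130),(354,130)]: print("rib far edge?",onz(c,*p,.018).round(4))
for p in [(235,160),(353,160)]: print("slab edges",onz(c,*p,.012).round(4))
for p in [(234,190),(352,210)]: print("slab edges",onz(c,*p,.012).round(4))
v=cv2.resize(c["img"][60:220,200:400,::-1],None,fx=3.5,fy=3.5,interpolation=cv2.INTER_CUBIC);cv2.imwrite("pics/w3z.png",v)
E
```

```text
block [0.6259 0.1903 0.045 ]
block [0.7077 0.188  0.045 ]
block [0.7086 0.1658 0.045 ]
block [0.6237 0.1682 0.045 ]
rib far edge? [0.6256 0.159  0.018 ]
rib far edge? [0.7061 0.1567 0.018 ]
slab edges [0.6242 0.138  0.012 ]
slab edges [0.7072 0.1356 0.012 ]
slab edges [0.622  0.1164 0.012 ]
slab edges [0.7075 0.0989 0.012 ]
```

View pics/w3z.png

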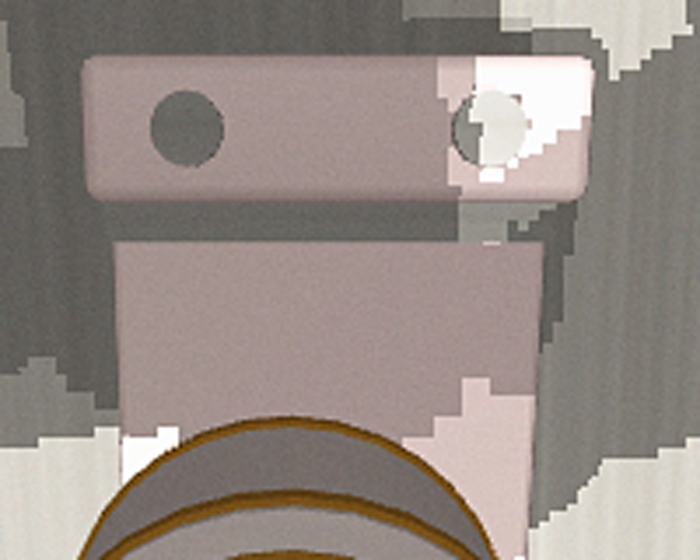

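Call:
play_rows([
  {"hand": 1,"tx": 2,"ty": 0.9,"tz": -0.9,"yaw": 0.2},
  {"hand": 1,"tx": 4.5,"ty": 0.9,"tz": -0.9,"yaw": 0.2},
  {"hand": 1,"tx": 6.5,"ty": 0.9,"tz": -0.9,"yaw": 0.2},
  {"hand": 1,"tx": 7.5,"ty": 0.9,"tz": -0.9,"yaw": 0.2},
  {"hand": 1,"tx": 8.3,"ty": 0.9,"tz": -0.9,"yaw": 0.2},
  {"hand": 1,"tx": 8.9,"ty": 0.9,"tz": -0.9,"yaw": 0.2},
  {"hand": 1,"tx": 9.3,"ty": 0.9,"tz": -0.9,"yaw": 0.2},
  {"hand": 1,"tx": 9.4,"ty": 0.9,"tz": -0.9,"yaw": 0.2},
])

```text
time_s: 4.75
ee_pos: [0.6659, 0.112, 0.0233]
eef_rot: [[0.005, 1.0, -0.03], [-0.002, -0.03, -1.0], [-1.0, 0.005, 0.002]]
wrist_force: [-0.1, -0.1, -1.7]
opening: 0.0557
```

```bash
python3 go.py  .666 .113 .022 -1.7; python3 - <<'E'
from cell import cams
from h import *
for n in ["wrist","side"]:
    c=cams.capture(n); cv2.imwrite(f"pics/{n}4.png",c["img"][:,:,::-1])
E
```

```text
t 4.75 p [0.6659 0.112  0.0233] ang -1.7 F [-0.1 -0.1 -1.7] op 0.0557 q6 0.18
target (0.666, 0.113, 0.022, -1.7) d cm [ 0.13  0.01 -0.1 ] yaw -0.0 rows 0.0
```

View pics/side4.png

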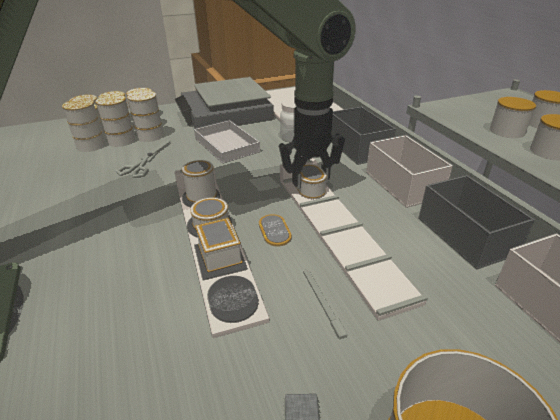

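Call:
play_rows([
  {"hand": 1,"tx": 0.1,"ty": 0,"tz": -0.1,"yaw": 0},
  {"hand": 1,"tx": 0.15,"ty": 0,"tz": -0.1,"yaw": 0},
  {"hand": 1,"tx": 0.2,"ty": 0,"tz": -0.1,"yaw": 0},
  {"hand": 0.2,"tx": 0.2,"ty": 0,"tz": -0.1,"yaw": 0},
  {"hand": -0.3,"tx": 0.1,"ty": 0,"tz": -0.1,"yaw": 0},
  {"hand": -1,"tx": 0.1,"ty": 0,"tz": -0.1,"yaw": 0},
  {"hand": -1,"tx": 0,"ty": 0,"tz": -0.1,"yaw": 0},
  {"hand": -1,"tx": 0,"ty": 0,"tz": -0.1,"yaw": 0},
])

```text
time_s: 5.52
ee_pos: [0.6666, 0.1132, 0.0244]
eef_rot: [[0.007, 1.0, -0.03], [-0.002, -0.03, -1.0], [-1.0, 0.007, 0.001]]
wrist_force: [-0.6, 0.6, 0.0]
opening: 0.085
```

```bash
python3 go.py .428 -.02 .12 -0.3; python3 - <<'E'
from cell import cams
from h import *
for n in ["wrist"]:
    c=cams.capture(n); cv2.imwrite(f"pics/{n}5.png",c["img"][:,:,::-1])
E
```

```text
t 5.52 p [0.6666 0.1132 0.0244] ang -1.7 F [-0.6  0.6  0. ] op 0.085 q6 0.18
target (0.428, -0.02, 0.12, -0.3) d cm [ -9.69 -23.38  14.05] yaw -1.4 rows 6.9
```

View pics/wrist5.png

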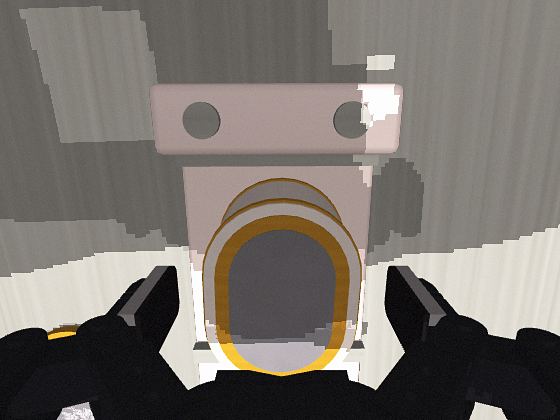

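Call:
play_rows([
  {"hand": -1,"tx": -3,"ty": 0,"tz": 0,"yaw": 0},
  {"hand": -1,"tx": -6,"ty": 0,"tz": 0,"yaw": 0},
  {"hand": -1,"tx": -9,"ty": -1,"tz": 0.5,"yaw": 0},
  {"hand": -1,"tx": -9.7,"ty": -4,"tz": 2.5,"yaw": -1.4},
  {"hand": -1,"tx": -9.7,"ty": -7.5,"tz": 4.5,"yaw": -1.4},
  {"hand": -1,"tx": -9.7,"ty": -11,"tz": 6.5,"yaw": -1.4},
  {"hand": -1,"tx": -9.7,"ty": -14.5,"tz": 8.5,"yaw": -1.4},
  {"hand": -1,"tx": -9.7,"ty": -18,"tz": 10.5,"yaw": -1.4},
])

```text
time_s: 6.23
ee_pos: [0.4811, 0.0132, 0.1206]
eef_rot: [[0.007, 1.0, -0.005], [-0.002, -0.005, -1.0], [-1.0, 0.007, 0.002]]
wrist_force: [-0.2, -1.6, 0.5]
opening: 0.0852
```

```bash
python3 go.py .428 -.02 .12 -0.3  .428 -.02 .026 -.3
```

```text
t 6.23 p [0.4811 0.0132 0.1206] ang -0.3 F [-0.2 -1.6  0.5] op 0.0852 q6 0.01
target (0.428, -0.02, 0.12, -0.3) d cm [ 0.03 -5.29  3.35] yaw -0.0 rows 1.5
target (0.428, -0.02, 0.026, -0.3) d cm [ 9.43 -5.36  3.34] yaw -0.0 rows 2.7
```

Call:
play_rows([
  {"hand": -1,"tx": 0,"ty": -3,"tz": 2,"yaw": 0},
  {"hand": -1,"tx": 0,"ty": -5.3,"tz": 3.3,"yaw": 0},
  {"hand": -1,"tx": 0,"ty": -5.3,"tz": 3.3,"yaw": 0},
  {"hand": -1,"tx": 0.5,"ty": -5.3,"tz": 3.3,"yaw": 0},
  {"hand": -1,"tx": 0.5,"ty": -5.3,"tz": 3.3,"yaw": 0},
  {"hand": -1,"tx": 0.5,"ty": -5.3,"tz": 3.3,"yaw": 0},
  {"hand": -1,"tx": 0.5,"ty": -5.3,"tz": 3.3,"yaw": 0},
  {"hand": -1,"tx": 0.5,"ty": -5.3,"tz": 3.3,"yaw": 0},
])

```text
time_s: 6.9
ee_pos: [0.4288, -0.0191, 0.1151]
eef_rot: [[0.007, 1.0, -0.005], [-0.002, -0.005, -1.0], [-1.0, 0.007, 0.002]]
wrist_force: [-0.5, 0.0, -0.8]
opening: 0.0854
```

```bash
python3 go.py .428 -.02 .026 -.3;  python3 - <<'E'
from cell import cams
from h import *
for n in ["wrist"]:
    c=cams.capture(n); cv2.imwrite(f"pics/{n}6.png",c["img"][:,:,::-1])
    for uv,o in tops(c,[.064],400): print(uv,o)
E
```

```text
t 6.9 p [ 0.4288 -0.0191  0.1151] ang -0.3 F [-0.5  0.  -0.8] op 0.0854 q6 -0.06
target (0.428, -0.02, 0.026, -0.3) d cm [ 8.91 -0.14  0.07] yaw 0.0 rows 2.1
[280.0, 232.0] [(0.064, 428.1, -21.1, [56.8, 41.0], 90.0)]
[281.0, 224.0] [(0.064, 428.2, -18.3, [56.2, 72.0], 0.0)]
[448.0, 142.0] [(0.064, 519.4, 29.9, [66.7, 33.5], 84.2)]
[293.0, 59.0] [(0.064, 435.2, 73.1, [47.3, 47.3], 39.3)]
```

View pics/wrist6.png

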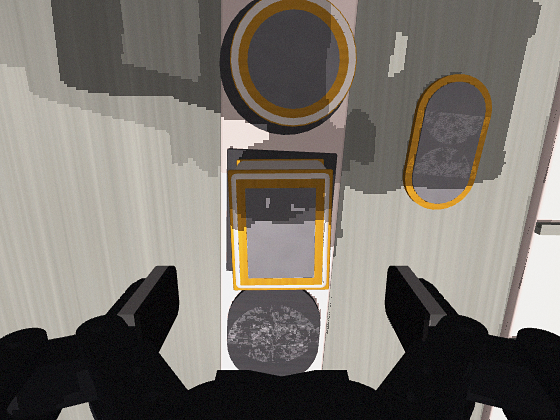

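The rect tin is centred at about (280, 230) px, or (428, -20) mm, and its sides are parallel to the jaws. Going down to grip.

Call:
play_rows([
  {"hand": -1,"tx": 3,"ty": -0.1,"tz": 0.1,"yaw": 0},
  {"hand": -1,"tx": 6,"ty": -0.1,"tz": 0.1,"yaw": 0},
  {"hand": -1,"tx": 8,"ty": -0.1,"tz": 0.1,"yaw": 0},
  {"hand": -1,"tx": 8.9,"ty": -0.1,"tz": 0.1,"yaw": 0},
  {"hand": 0,"tx": 8.9,"ty": -0.1,"tz": 0.1,"yaw": 0},
  {"hand": 1,"tx": 8.9,"ty": -0.1,"tz": 0.1,"yaw": 0},
  {"hand": 1,"tx": 8.9,"ty": -0.1,"tz": 0.1,"yaw": 0},
  {"hand": 1,"tx": 8.9,"ty": -0.1,"tz": 0.1,"yaw": 0},
], squeeze=40)

```text
time_s: 7.62
ee_pos: [0.4291, -0.0203, 0.0269]
eef_rot: [[0.009, 1.0, -0.005], [-0.002, -0.004, -1.0], [-1.0, 0.009, 0.002]]
wrist_force: [-0.1, -0.1, -1.2]
opening: 0.0579
```

```bash
python3 go.py .663 .012 .12 -1.7
```

```text
t 7.62 p [ 0.4291 -0.0203  0.0269] ang -0.3 F [-0.1 -0.1 -1.2] op 0.0579 q6 -0.07
target (0.663, 0.012, 0.12, -1.7) d cm [-9.09 23.46 -3.32] yaw 1.4 rows 6.1
```

Call:
play_rows([
  {"hand": 1,"tx": -2,"ty": 0,"tz": 0,"yaw": 0},
  {"hand": 1,"tx": -5,"ty": 0,"tz": 0,"yaw": 0},
  {"hand": 1,"tx": -8,"ty": 1,"tz": 0,"yaw": 0},
  {"hand": 1,"tx": -9,"ty": 4,"tz": -0.5,"yaw": 0.5},
  {"hand": 1,"tx": -9,"ty": 7.5,"tz": -1,"yaw": 1.4},
  {"hand": 1,"tx": -9,"ty": 11,"tz": -1.5,"yaw": 1.4},
  {"hand": 1,"tx": -9,"ty": 14.5,"tz": -2,"yaw": 1.4},
  {"hand": 1,"tx": -9,"ty": 18,"tz": -2.5,"yaw": 1.4},
])

```text
time_s: 8.28
ee_pos: [0.61, 0.0044, 0.1197]
eef_rot: [[0.011, 1.0, -0.029], [-0.002, -0.029, -1.0], [-1.0, 0.011, 0.002]]
wrist_force: [1.0, -0.1, 0.5]
opening: 0.0576
```

```bash
python3 go.py .663 .012 .12 -1.7
```

```text
t 8.28 p [0.61   0.0044 0.1197] ang -1.7 F [ 1.  -0.1  0.5] op 0.0576 q6 0.02
target (0.663, 0.012, 0.12, -1.7) d cm [ 0.03  5.27 -0.92] yaw 0.0 rows 1.3
```

Call:
play_rows([
  {"hand": 1,"tx": 0,"ty": 3,"tz": -0.5,"yaw": 0},
  {"hand": 1,"tx": 0,"ty": 4.7,"tz": -0.9,"yaw": 0},
  {"hand": 1,"tx": 0,"ty": 5.2,"tz": -0.9,"yaw": 0},
  {"hand": 1,"tx": 1,"ty": 5.2,"tz": -0.9,"yaw": 0},
  {"hand": 1,"tx": 3,"ty": 5.2,"tz": -0.9,"yaw": 0},
  {"hand": 1,"tx": 5,"ty": 5.2,"tz": -0.9,"yaw": 0},
  {"hand": 1,"tx": 6,"ty": 5.2,"tz": -0.9,"yaw": 0},
  {"hand": 1,"tx": 6,"ty": 5.2,"tz": -0.9,"yaw": 0},
])

```text
time_s: 8.95
ee_pos: [0.6595, 0.0115, 0.0573]
eef_rot: [[0.004, 1.0, -0.029], [-0.002, -0.029, -1.0], [-1.0, 0.004, 0.002]]
wrist_force: [-0.6, 0.2, -0.6]
opening: 0.0576
```

```bash
python3 go.py .663 .012 .0225 -1.7;  python3 - <<'E'
from cell import cams
from h import *
for n in ["wrist","side"]:
    c=cams.capture(n); cv2.imwrite(f"pics/{n}7.png",c["img"][:,:,::-1])
E
```

```text
t 8.95 p [0.6595 0.0115 0.0573] ang -1.7 F [-0.6  0.2 -0.6] op 0.0576 q6 0.03
target (0.663, 0.012, 0.0225, -1.7) d cm [ 3.48  0.33 -0.07] yaw 0.0 rows 0.8
```

View pics/wrist7.png

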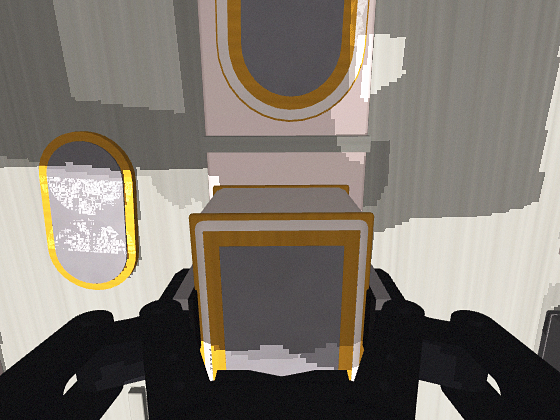

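View pics/side7.png

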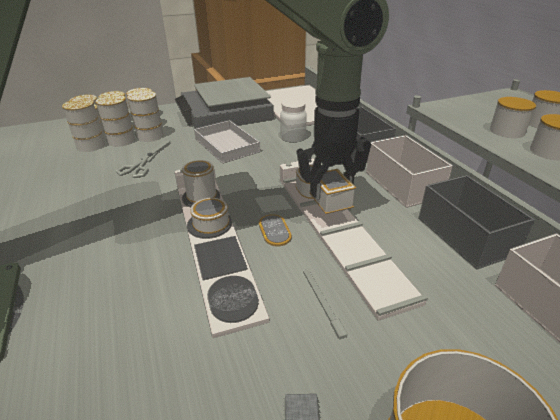

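```bash
python3 - <<'E'
from cell import cams
from h import *
c=cams.capture("wrist")
for p in [(286,136.5),(286,152),(207,144),(366,144)]: print(p,onz(c,*p,.018).round(4))
for uv,o in tops(c,[.0544,.054],400): print(uv,o)
E
```

```text
(286, 136.5) [0.6663 0.0663 0.018 ]
(286, 152) [0.666  0.0584 0.018 ]
(207, 144) [0.6253 0.0638 0.018 ]
(366, 144) [0.7077 0.0612 0.018 ]
[84.0, 211.0] [(0.0544, 576.5, 38.2, [65.3, 33.8], 83.0), (0.054, 576.3, 38.1, [65.5, 33.9], 83.0)]
```

Call:
play_rows([
  {"hand": 1,"tx": 1,"ty": 0.4,"tz": -0.1,"yaw": 0},
  {"hand": 1,"tx": 1.8,"ty": 0.5,"tz": -0.1,"yaw": 0},
  {"hand": 1,"tx": 2.4,"ty": 0.5,"tz": -0.1,"yaw": 0},
  {"hand": 1,"tx": 2.9,"ty": 0.5,"tz": -0.1,"yaw": 0},
  {"hand": 1,"tx": 3.2,"ty": 0.5,"tz": -0.1,"yaw": 0},
  {"hand": 1,"tx": 3.4,"ty": 0.5,"tz": -0.1,"yaw": 0},
  {"hand": 1,"tx": 3.45,"ty": 0.5,"tz": -0.1,"yaw": 0},
  {"hand": 1,"tx": 3.5,"ty": 0.5,"tz": -0.1,"yaw": 0},
])

```text
time_s: 9.77
ee_pos: [0.6686, 0.0124, 0.0263]
eef_rot: [[0.012, 1.0, -0.029], [-0.002, -0.029, -1.0], [-1.0, 0.012, 0.002]]
wrist_force: [-0.9, 0.2, -1.6]
opening: 0.0579
```

```bash
python3 go.py .664 .012 .0225 -1.7
```

```text
t 9.77 p [0.6686 0.0124 0.0263] ang -1.7 F [-0.9  0.2 -1.6] op 0.0579 q6 0.03
target (0.664, 0.012, 0.0225, -1.7) d cm [ 0.37 -0.46  0.05] yaw 0.0 rows 0.1
```

Call:
play_rows([
  {"hand": 1,"tx": 0.1,"ty": -0.3,"tz": 0,"yaw": 0},
  {"hand": 1,"tx": 0.2,"ty": -0.3,"tz": 0,"yaw": 0},
  {"hand": 1,"tx": 0.3,"ty": -0.3,"tz": 0,"yaw": 0},
  {"hand": 1,"tx": 0.35,"ty": -0.3,"tz": 0,"yaw": 0},
  {"hand": 1,"tx": 0.4,"ty": -0.3,"tz": 0,"yaw": 0},
  {"hand": 1,"tx": 0.4,"ty": -0.3,"tz": 0,"yaw": 0},
  {"hand": 1,"tx": 0.4,"ty": -0.3,"tz": 0,"yaw": 0},
  {"hand": 1,"tx": 0.4,"ty": -0.3,"tz": 0,"yaw": 0},
])

```text
time_s: 10.43
ee_pos: [0.6656, 0.0125, 0.0227]
eef_rot: [[0.013, 1.0, -0.029], [-0.002, -0.029, -1.0], [-1.0, 0.013, 0.002]]
wrist_force: [-1.7, 0.8, 2.8]
opening: 0.0578
```

```bash
python3 go.py .664 .012 .0225 -1.7
```

```text
t 10.43 p [0.6656 0.0125 0.0227] ang -1.7 F [-1.7  0.8  2.8] op 0.0578 q6 0.03
target (0.664, 0.012, 0.0225, -1.7) d cm [ 0.02 -0.16  0.06] yaw 0.0 rows 0.0
```

Contact at the expected height (force +2.8 N after −1.6 N hanging). Releasing.

Call:
play_rows([
  {"hand": 0.4,"tx": 0,"ty": 0,"tz": 0,"yaw": 0},
  {"hand": 0.1,"tx": 0,"ty": 0,"tz": 0,"yaw": 0},
  {"hand": -0.5,"tx": 0,"ty": 0,"tz": 0,"yaw": 0},
  {"hand": -1,"tx": 0,"ty": 0,"tz": 0,"yaw": 0},
  {"hand": -1,"tx": 0,"ty": 0,"tz": 0,"yaw": 0},
  {"hand": -1,"tx": -1,"ty": 0,"tz": 0,"yaw": 0},
  {"hand": -1,"tx": -3,"ty": 0,"tz": 0,"yaw": 0},
  {"hand": -1,"tx": -5,"ty": 0,"tz": 0,"yaw": 0},
])

```text
time_s: 11.1
ee_pos: [0.6646, 0.0126, 0.0731]
eef_rot: [[0.011, 1.0, -0.029], [-0.002, -0.029, -1.0], [-1.0, 0.011, 0.002]]
wrist_force: [-0.1, 0.1, -1.1]
opening: 0.0857
```

```bash
python3 go.py .435 .0755 .12 -1.7;  python3 - <<'E'
from cell import cams
from h import *
for n in ["wrist"]:
    c=cams.capture(n); cv2.imwrite(f"pics/{n}8.png",c["img"][:,:,::-1])
E
```

```text
t 11.1 p [0.6646 0.0126 0.0731] ang -1.7 F [-0.1  0.1 -1.1] op 0.0857 q6 0.03
target (0.435, 0.0755, 0.12, -1.7) d cm [ -4.96 -23.08  -5.62] yaw 0.0 rows 5.8
```

View pics/wrist8.png

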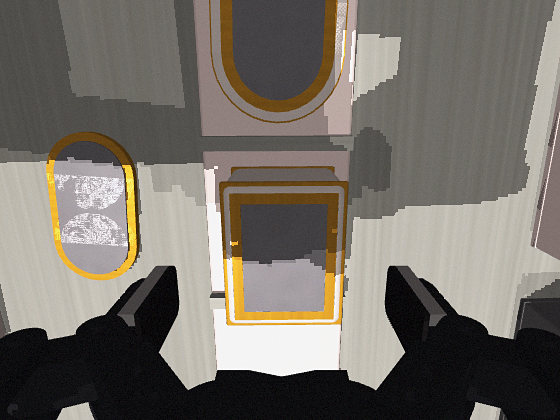

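Call:
play_rows([
  {"hand": -1,"tx": -3,"ty": -1,"tz": 0,"yaw": 0},
  {"hand": -1,"tx": -5,"ty": -4,"tz": -1,"yaw": 0},
  {"hand": -1,"tx": -5,"ty": -8,"tz": -2,"yaw": 0},
  {"hand": -1,"tx": -5,"ty": -12,"tz": -3,"yaw": 0},
  {"hand": -1,"tx": -5,"ty": -16,"tz": -4,"yaw": 0},
  {"hand": -1,"tx": -5,"ty": -20,"tz": -5,"yaw": 0},
  {"hand": -1,"tx": -5,"ty": -22.5,"tz": -5.6,"yaw": 0},
  {"hand": -1,"tx": -5,"ty": -23.1,"tz": -5.6,"yaw": 0},
])

```text
time_s: 11.82
ee_pos: [0.4323, 0.076, 0.1238]
eef_rot: [[0.017, 0.999, -0.027], [-0.002, -0.027, -1.0], [-1.0, 0.017, 0.002]]
wrist_force: [-0.4, -0.7, 1.2]
opening: 0.0854
```

```bash
python3 go.py .435 .0755 .023 -1.7;  python3 - <<'E'
from cell import cams
from h import *
for n in ["wrist"]:
    c=cams.capture(n); cv2.imwrite(f"pics/{n}9.png",c["img"][:,:,::-1])
    for uv,o in tops(c,[.052],400): print(uv,o)
E
```

```text
t 11.82 p [0.4323 0.076  0.1238] ang -1.6 F [-0.4 -0.7  1.2] op 0.0854 q6 0.18
target (0.435, 0.0755, 0.023, -1.7) d cm [10.08  0.1   0.02] yaw 0.1 rows 2.4
[285.0, 221.0] [(0.052, 435.5, 74.5, [50.5, 50.2], 87.9)]
```

View pics/wrist9.png

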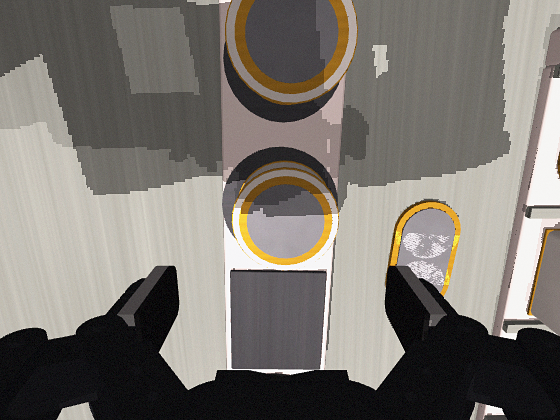

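Call:
play_rows([
  {"hand": -1,"tx": 3,"ty": 0.1,"tz": 0.1,"yaw": 0},
  {"hand": -1,"tx": 6,"ty": 0.1,"tz": 0.1,"yaw": 0},
  {"hand": -1,"tx": 8.5,"ty": 0.1,"tz": 0.1,"yaw": 0},
  {"hand": -1,"tx": 9.7,"ty": 0.1,"tz": 0.1,"yaw": 0},
  {"hand": -1,"tx": 10.1,"ty": 0.1,"tz": 0.1,"yaw": 0},
  {"hand": 1,"tx": 10.1,"ty": 0.1,"tz": 0.1,"yaw": 0},
  {"hand": 1,"tx": 10.1,"ty": 0.1,"tz": 0.1,"yaw": 0},
  {"hand": 1,"tx": 10.1,"ty": 0.1,"tz": 0.1,"yaw": 0},
], squeeze=40)

```text
time_s: 12.53
ee_pos: [0.4385, 0.0745, 0.0242]
eef_rot: [[0.022, 0.999, -0.028], [-0.002, -0.028, -1.0], [-1.0, 0.022, 0.001]]
wrist_force: [-1.0, -0.3, -1.6]
opening: 0.0666
```

```bash
python3 go.py .662 -.0875 .12 -1.7
```

```text
t 12.53 p [0.4385 0.0745 0.0242] ang -1.6 F [-1.  -0.3 -1.6] op 0.0666 q6 0.18
target (0.662, -0.0875, 0.12, -1.7) d cm [-9.06 22.99 15.59] yaw 0.1 rows 7.0
```

Call:
play_rows([
  {"hand": 1,"tx": -1.5,"ty": 0,"tz": 0,"yaw": 0},
  {"hand": 1,"tx": -4,"ty": 0,"tz": 0,"yaw": 0},
  {"hand": 1,"tx": -7,"ty": 1,"tz": 0,"yaw": 0},
  {"hand": 1,"tx": -9,"ty": 3.5,"tz": 1,"yaw": 0},
  {"hand": 1,"tx": -9,"ty": 6.5,"tz": 3,"yaw": 0},
  {"hand": 1,"tx": -9,"ty": 9.5,"tz": 5.5,"yaw": 0},
  {"hand": 1,"tx": -9,"ty": 12.5,"tz": 8,"yaw": 0},
  {"hand": 1,"tx": -9,"ty": 15,"tz": 10,"yaw": 0},
])

```text
time_s: 13.2
ee_pos: [0.5863, -0.0314, 0.1192]
eef_rot: [[0.026, 0.999, -0.028], [-0.002, -0.028, -1.0], [-1.0, 0.026, 0.002]]
wrist_force: [0.7, 0.3, -0.7]
opening: 0.0667
```

```bash
python3 go.py .662 -.0875 .06 -1.7;  python3 - <<'E'
from cell import cams
from h import *
for n in ["wrist"]:
    c=cams.capture(n); cv2.imwrite(f"pics/{n}10.png",c["img"][:,:,::-1])
E
```

```text
t 13.2 p [ 0.5863 -0.0314  0.1192] ang -1.6 F [ 0.7  0.3 -0.7] op 0.0667 q6 -0.04
target (0.662, -0.0875, 0.06, -1.7) d cm [6.13 7.57 5.39] yaw 0.1 rows 2.7
```

View pics/wrist10.png

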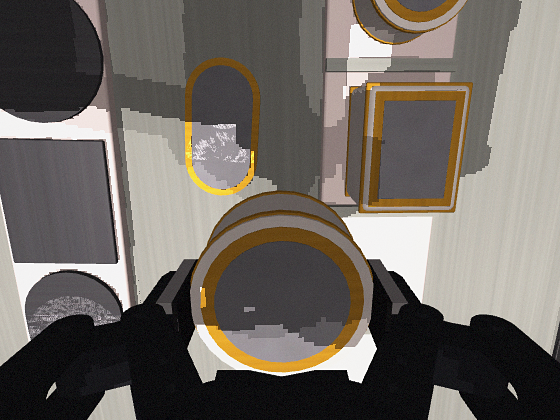

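Call:
play_rows([
  {"hand": 1,"tx": 0,"ty": 2.5,"tz": 2,"yaw": 0},
  {"hand": 1,"tx": 0,"ty": 5,"tz": 4,"yaw": 0},
  {"hand": 1,"tx": 0.5,"ty": 7,"tz": 5,"yaw": 0},
  {"hand": 1,"tx": 2,"ty": 7.5,"tz": 5.4,"yaw": 0},
  {"hand": 1,"tx": 4,"ty": 7.6,"tz": 5.4,"yaw": 0},
  {"hand": 1,"tx": 6,"ty": 7.6,"tz": 5.4,"yaw": 0},
  {"hand": 1,"tx": 7,"ty": 7.6,"tz": 5.4,"yaw": 0},
  {"hand": 1,"tx": 7,"ty": 7.6,"tz": 5.4,"yaw": 0},
])

```text
time_s: 13.92
ee_pos: [0.6655, -0.0906, 0.0491]
eef_rot: [[0.026, 0.999, -0.029], [-0.004, -0.029, -1.0], [-1.0, 0.027, 0.003]]
wrist_force: [-0.1, 0.6, -1.9]
opening: 0.0666
```

```bash
python3 go.py .662 -.0875 .02 -1.7;  python3 - <<'E'
from cell import cams
from h import *
for n in ["wrist"]:
    c=cams.capture(n); cv2.imwrite(f"pics/{n}11.png",c["img"][:,:,::-1])
    for v in range(90,200,2):
        print(v,c["img"][v,286].tolist(),onz(c,286,v,.018)[:2].round(4),end=";")
E
```

```text
t 13.92 p [ 0.6655 -0.0906  0.0491] ang -1.7 F [-0.1  0.6 -1.9] op 0.0666 q6 -0.12
target (0.662, -0.0875, 0.02, -1.7) d cm [ 2.9  -0.44 -0.31] yaw 0.0 rows 0.7
90 [78, 75, 77] [ 0.6704 -0.0137];92 [76, 70, 76] [ 0.6704 -0.0146];94 [118, 84, 25] [ 0.6704 -0.0155];96 [117, 78, 25] [ 0.6703 -0.0164];98 [115, 78, 27] [ 0.6703 -0.0173];100 [119, 81, 27] [ 0.6703 -0.0182];102 [122, 82, 28] [ 0.6703 -0.0191];104 [116, 78, 24] [ 0.6702 -0.02  ];106 [115, 79, 21] [ 0.6702 -0.0209];108 [116, 99, 73] [ 0.6702 -0.0218];110 [148, 140, 133] [ 0.6702 -0.0227];112 [146, 134, 132] [ 0.6701 -0.0236];114 [137, 128, 124] [ 0.6701 -0.0245];116 [122, 108, 92] [ 0.6701 -0.0255];118 [112, 76, 23] [ 0.6701 -0.0264];120 [97, 62, 14] [ 0.6701 -0.0273];122 [159, 142, 143] [ 0.67   -0.0282];124 [156, 141, 137] [ 0.67   -0.0292];126 [159, 140, 138] [ 0.67   -0.0301];128 [159, 139, 136] [ 0.67  -0.031];130 [158, 142, 138] [ 0.6699 -0.032 ];132 [140, 127, 121] [ 0.6699 -0.0329];134 [103, 95, 97] [ 0.6699 -0.0339];136 [102, 99, 96] [ 0.6699 -0.0348];138 [94, 95, 86] [ 0.6698 -0.0358];140 [96, 94, 85] [ 0.6698 -0.03
[... 394 characters left out ...]
7] [ 0.6695 -0.0474];164 [157, 139, 137] [ 0.6695 -0.0484];166 [159, 141, 138] [ 0.6695 -0.0494];168 [156, 138, 137] [ 0.6694 -0.0504];170 [156, 139, 135] [ 0.6694 -0.0514];172 [155, 140, 133] [ 0.6694 -0.0524];174 [158, 139, 136] [ 0.6694 -0.0534];176 [158, 140, 138] [ 0.6693 -0.0544];178 [154, 137, 131] [ 0.6693 -0.0554];180 [159, 142, 139] [ 0.6693 -0.0564];182 [160, 142, 136] [ 0.6692 -0.0575];184 [153, 131, 133] [ 0.6692 -0.0585];186 [153, 133, 132] [ 0.6692 -0.0595];188 [158, 139, 139] [ 0.6692 -0.0606];190 [143, 122, 111] [ 0.6691 -0.0616];192 [97, 61, 12] [ 0.6691 -0.0626];194 [114, 97, 85] [ 0.6691 -0.0637];196 [117, 109, 104] [ 0.6691 -0.0647];198 [111, 105, 101] [ 0.669  -0.0658];
```

View pics/wrist11.png

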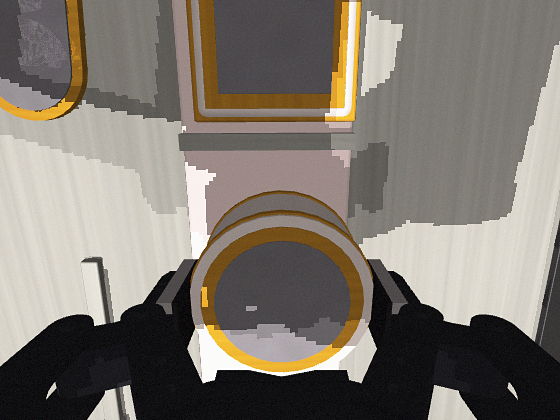

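```bash
python3 go.py .660 -.0873 .0215 -1.7
```

```text
t 13.97 p [ 0.6669 -0.0908  0.051 ] ang -1.7 F [-0.2 -0.4 -0.6] op 0.0666 q6 -0.12
target (0.66, -0.0873, 0.0215, -1.7) d cm [ 2.93 -0.79 -0.35] yaw 0.0 rows 0.7
```

Call:
play_rows([
  {"hand": 1,"tx": 0.3,"ty": -0.5,"tz": -0.3,"yaw": 0},
  {"hand": 1,"tx": 0.8,"ty": -0.9,"tz": -0.4,"yaw": 0},
  {"hand": 1,"tx": 1.4,"ty": -0.9,"tz": -0.4,"yaw": 0},
  {"hand": 1,"tx": 2.0,"ty": -0.9,"tz": -0.4,"yaw": 0},
  {"hand": 1,"tx": 2.5,"ty": -0.9,"tz": -0.4,"yaw": 0},
  {"hand": 1,"tx": 2.8,"ty": -0.9,"tz": -0.4,"yaw": 0},
  {"hand": 1,"tx": 2.9,"ty": -0.9,"tz": -0.4,"yaw": 0},
  {"hand": 1,"tx": 2.9,"ty": -0.9,"tz": -0.4,"yaw": 0},
])

```text
time_s: 14.63
ee_pos: [0.6588, -0.0868, 0.0213]
eef_rot: [[0.029, 0.999, -0.029], [-0.005, -0.029, -1.0], [-1.0, 0.029, 0.004]]
wrist_force: [0.5, -0.1, -1.6]
opening: 0.0669
```

```bash
python3 go.py .660 -.0873 .0205 -1.7
```

```text
t 14.63 p [ 0.6588 -0.0868  0.0213] ang -1.7 F [ 0.5 -0.1 -1.6] op 0.0669 q6 -0.12
target (0.66, -0.0873, 0.0205, -1.7) d cm [0.08 0.12 0.05] yaw 0.0 rows 0.0
```

Call:
play_rows([
  {"hand": 1,"tx": 0.1,"ty": 0.1,"tz": 0,"yaw": 0},
  {"hand": 1,"tx": 0.15,"ty": 0.1,"tz": 0,"yaw": 0},
  {"hand": 1,"tx": 0.2,"ty": 0.1,"tz": 0,"yaw": 0},
  {"hand": 1,"tx": 0.2,"ty": 0.1,"tz": 0,"yaw": 0},
  {"hand": 0.4,"tx": 0.1,"ty": 0.1,"tz": 0,"yaw": 0},
  {"hand": -0.3,"tx": 0.1,"ty": 0.1,"tz": 0,"yaw": 0},
  {"hand": -1,"tx": 0,"ty": 0.1,"tz": 0,"yaw": 0},
  {"hand": -1,"tx": 0,"ty": 0.1,"tz": 0,"yaw": 0},
])

```text
time_s: 15.3
ee_pos: [0.6599, -0.0868, 0.0214]
eef_rot: [[0.029, 0.999, -0.029], [-0.005, -0.029, -1.0], [-1.0, 0.03, 0.004]]
wrist_force: [0.6, 0.0, -1.1]
opening: 0.085
```

Call:
play_rows([
  {"hand": -1,"tx": -0.5,"ty": 0,"tz": 0,"yaw": 0},
  {"hand": -1,"tx": -1.5,"ty": 0,"tz": 0,"yaw": 0},
  {"hand": -1,"tx": -3,"ty": 0,"tz": 0,"yaw": 0},
  {"hand": -1,"tx": -5,"ty": 0,"tz": 0,"yaw": 0},
  {"hand": -1,"tx": -7,"ty": 0,"tz": 0,"yaw": 0},
  {"hand": -1,"tx": -8,"ty": 0,"tz": 0,"yaw": 0},
  {"hand": -1,"tx": -8,"ty": 0,"tz": 0,"yaw": 0},
  {"hand": -1,"tx": -8,"ty": 0,"tz": 0,"yaw": 0},
])

```text
time_s: 15.97
ee_pos: [0.6577, -0.0864, 0.102]
eef_rot: [[0.031, 0.999, -0.029], [-0.005, -0.029, -1.0], [-1.0, 0.031, 0.004]]
wrist_force: [-0.5, 0.7, -0.0]
opening: 0.0858
```

```bash
python3 go.py .440 .180 .14 -1.7;  python3 - <<'E'
from cell import cams
from h import *
for n in ["wrist","side"]:
    c=cams.capture(n); cv2.imwrite(f"pics/{n}12.png",c["img"][:,:,::-1])
    for uv,o in tops(c,[.048,.054,.060],300): print(n,uv,o)
E
```

```text
t 15.97 p [ 0.6577 -0.0864  0.102 ] ang -1.7 F [-0.5  0.7 -0. ] op 0.0858 q6 -0.12
target (0.44, 0.18, 0.14, -1.7) d cm [ -4.6  -22.41 -25.98] yaw 0.0 rows 8.3
wrist [281.0, 228.0] [(0.048, 658.9, -86.6, [50.1, 50.4], 87.4), (0.054, 658.8, -84.5, [48.6, 48.8], 87.4), (0.06, 658.7, -82.3, [47.0, 47.3], 87.4)]
wrist [277.0, 170.0] [(0.048, 657.3, -51.1, [37.5, 8.8], 2.6), (0.054, 657.3, -50.0, [36.3, 8.6], 2.6), (0.06, 657.2, -48.9, [35.2, 8.3], 2.6)]
side [356.0, 229.0] [(0.048, 659.4, -85.5, [54.9, 50.8], 61.3), (0.054, 655.0, -91.8, [54.2, 50.1], 61.3), (0.06, 650.6, -98.2, [53.4, 49.4], 61.3)]
```

View pics/wrist12.png

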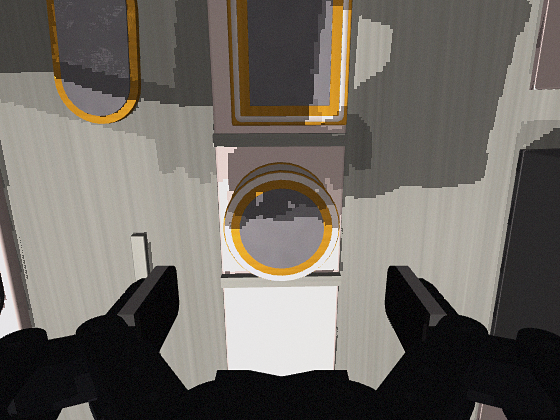

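View pics/side12.png

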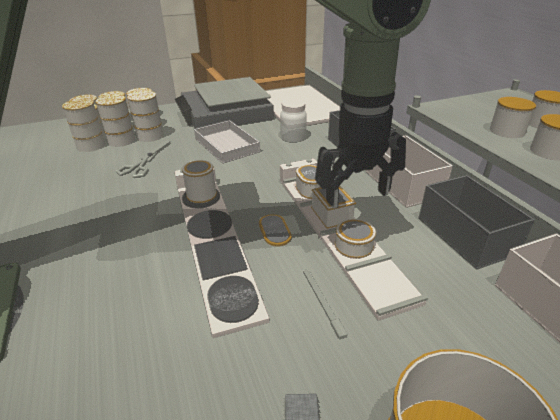

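Call:
play_rows([
  {"hand": -1,"tx": -2.5,"ty": -1.5,"tz": -2,"yaw": 0},
  {"hand": -1,"tx": -4.6,"ty": -4,"tz": -4.6,"yaw": 0},
  {"hand": -1,"tx": -4.6,"ty": -6.6,"tz": -7.6,"yaw": 0},
  {"hand": -1,"tx": -4.6,"ty": -9.2,"tz": -10.6,"yaw": 0},
  {"hand": -1,"tx": -4.6,"ty": -11.8,"tz": -13.6,"yaw": 0},
  {"hand": -1,"tx": -4.6,"ty": -14.4,"tz": -16.6,"yaw": 0},
  {"hand": -1,"tx": -4.6,"ty": -17,"tz": -19.6,"yaw": 0},
  {"hand": -1,"tx": -4.6,"ty": -19,"tz": -22,"yaw": 0},
])

```text
time_s: 16.73
ee_pos: [0.469, 0.1407, 0.1389]
eef_rot: [[0.024, 0.999, -0.029], [-0.005, -0.029, -1.0], [-1.0, 0.024, 0.004]]
wrist_force: [0.1, 0.9, 0.9]
opening: 0.0854
```

```bash
python3 go.py .440 .180 .12 -1.7
```

```text
t 16.73 p [0.469  0.1407 0.1389] ang -1.7 F [0.1 0.9 0.9] op 0.0854 q6 0.31
target (0.44, 0.18, 0.12, -1.7) d cm [ 1.8  -3.06 -3.86] yaw 0.0 rows 1.3
```

Call:
play_rows([
  {"hand": -1,"tx": 0,"ty": -1.5,"tz": -2,"yaw": 0},
  {"hand": -1,"tx": 0,"ty": -2.6,"tz": -3.3,"yaw": 0},
  {"hand": -1,"tx": 0,"ty": -3.1,"tz": -3.9,"yaw": 0},
  {"hand": -1,"tx": 1,"ty": -3.1,"tz": -3.9,"yaw": 0},
  {"hand": -1,"tx": 1.6,"ty": -3.1,"tz": -3.9,"yaw": 0},
  {"hand": -1,"tx": 1.6,"ty": -3.1,"tz": -3.9,"yaw": 0},
  {"hand": -1,"tx": 1.6,"ty": -3.1,"tz": -3.9,"yaw": 0},
  {"hand": -1,"tx": 1.6,"ty": -3.1,"tz": -3.9,"yaw": 0},
])

```text
time_s: 17.4
ee_pos: [0.44, 0.18, 0.1218]
eef_rot: [[0.024, 0.999, -0.03], [-0.005, -0.03, -1.0], [-1.0, 0.024, 0.004]]
wrist_force: [-0.1, -0.0, -0.1]
opening: 0.0852
```

```bash
python3 go.py .440 .180 .036 -1.7;  python3 - <<'E'
from cell import cams
from h import *
for n in ["wrist"]:
    c=cams.capture(n); cv2.imwrite(f"pics/{n}13.png",c["img"][:,:,::-1])
    for uv,o in tops(c,[.084],400): print(uv,o)
E
```

```text
t 17.4 p [0.44   0.18   0.1218] ang -1.7 F [-0.1 -0.  -0.1] op 0.0852 q6 0.41
target (0.44, 0.18, 0.036, -1.7) d cm [ 8.58 -0.21 -0.04] yaw -0.0 rows 2.1
[281.0, 240.0] [(0.084, 440.1, 178.6, [44.3, 44.4], 42.5)]
[277.0, 180.0] [(0.084, 439.4, 213.1, [43.3, 16.6], 0.9)]
```

View pics/wrist13.png

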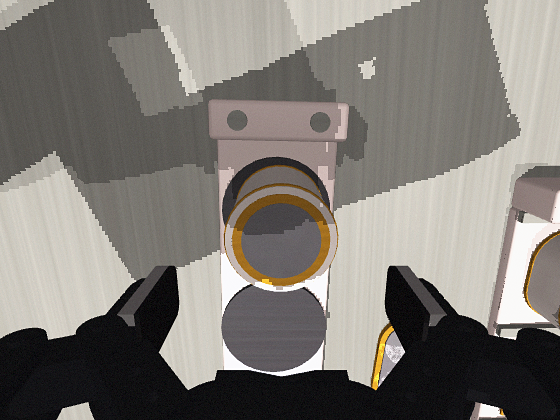

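The tall tin is at (281, 240) px, which casts to (440, 179) mm and agrees with the earlier views. Descending and gripping.

Call:
play_rows([
  {"hand": -1,"tx": 2,"ty": -0.1,"tz": 0,"yaw": 0},
  {"hand": -1,"tx": 4.5,"ty": -0.2,"tz": 0,"yaw": 0},
  {"hand": -1,"tx": 7,"ty": -0.2,"tz": 0,"yaw": 0},
  {"hand": -1,"tx": 8.2,"ty": -0.2,"tz": 0,"yaw": 0},
  {"hand": -1,"tx": 8.6,"ty": -0.2,"tz": 0,"yaw": 0},
  {"hand": 1,"tx": 8.6,"ty": -0.2,"tz": 0,"yaw": 0},
  {"hand": 1,"tx": 8.6,"ty": -0.2,"tz": 0,"yaw": 0},
  {"hand": 1,"tx": 8.6,"ty": -0.2,"tz": 0,"yaw": 0},
], squeeze=40)

```text
time_s: 18.12
ee_pos: [0.441, 0.18, 0.0373]
eef_rot: [[0.026, 0.999, -0.03], [-0.004, -0.03, -1.0], [-1.0, 0.026, 0.003]]
wrist_force: [-0.1, 1.1, -1.4]
opening: 0.0615
```

```bash
python3 go.py .657 -.187 .13 -1.7
```

```text
t 18.12 p [0.441  0.18   0.0373] ang -1.7 F [-0.1  1.1 -1.4] op 0.0615 q6 0.42
target (0.657, -0.187, 0.13, -1.7) d cm [-8.56 22.93 36.06] yaw -0.0 rows 10.4
```

Call:
play_rows([
  {"hand": 1,"tx": -1.5,"ty": 0,"tz": 0,"yaw": 0},
  {"hand": 1,"tx": -4.5,"ty": 0,"tz": 0,"yaw": 0},
  {"hand": 1,"tx": -7.5,"ty": 0,"tz": 0,"yaw": 0},
  {"hand": 1,"tx": -9,"ty": 1.5,"tz": 2,"yaw": 0},
  {"hand": 1,"tx": -9,"ty": 3.5,"tz": 5,"yaw": 0},
  {"hand": 1,"tx": -9,"ty": 5.5,"tz": 8,"yaw": 0},
  {"hand": 1,"tx": -9,"ty": 7.5,"tz": 11,"yaw": 0},
  {"hand": 1,"tx": -9,"ty": 9,"tz": 14,"yaw": 0},
])

```text
time_s: 18.78
ee_pos: [0.5262, 0.0362, 0.1316]
eef_rot: [[0.03, 0.999, -0.03], [-0.004, -0.03, -1.0], [-1.0, 0.03, 0.003]]
wrist_force: [0.3, 0.9, -2.8]
opening: 0.0613
```

Call:
play_rows([
  {"hand": 1,"tx": 0,"ty": 2,"tz": 3,"yaw": 0},
  {"hand": 1,"tx": 0,"ty": 4,"tz": 6,"yaw": 0},
  {"hand": 1,"tx": 0,"ty": 6,"tz": 9.5,"yaw": 0},
  {"hand": 1,"tx": 0,"ty": 8,"tz": 13,"yaw": 0},
  {"hand": 1,"tx": 0,"ty": 10,"tz": 16,"yaw": 0},
  {"hand": 1,"tx": 0,"ty": 11.5,"tz": 18.5,"yaw": 0},
  {"hand": 1,"tx": 0,"ty": 12.5,"tz": 20.5,"yaw": 0},
  {"hand": 1,"tx": 0,"ty": 13,"tz": 21.5,"yaw": 0},
])

```text
time_s: 19.45
ee_pos: [0.6509, -0.1856, 0.1369]
eef_rot: [[0.032, 0.999, -0.032], [-0.005, -0.032, -0.999], [-0.999, 0.032, 0.004]]
wrist_force: [-0.3, -0.9, -2.0]
opening: 0.0611
```

```bash
python3 go.py .656 -.187 .07 -1.7;  python3 - <<'E'
from cell import cams
from h import *
for n in ["wrist"]:
    c=cams.capture(n); cv2.imwrite(f"pics/{n}14.png",c["img"][:,:,::-1])
E
```

```text
t 19.45 p [ 0.6509 -0.1856  0.1369] ang -1.8 F [-0.3 -0.9 -2. ] op 0.0611 q6 -0.27
target (0.656, -0.187, 0.07, -1.7) d cm [6.7  0.3  0.09] yaw -0.1 rows 1.6
```

View pics/wrist14.png

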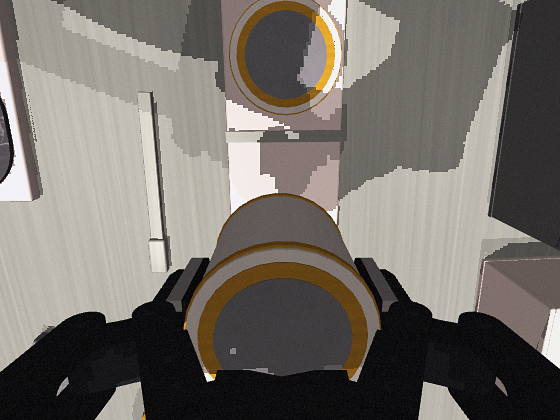

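```bash
python3 - <<'E'
from cell import cams
from h import *
c=cams.capture("wrist")
v=cv2.resize(c["img"][110:210,190:390,::-1],None,fx=4,fy=4,interpolation=cv2.INTER_CUBIC);cv2.imwrite("pics/w14z.png",v)
for p in [(286,130.5),(286,142),(226.5,137),(346,137)]: print(p,onz(c,*p,.018).round(4))
E
python3 go.py .656 -.187 .07 -1.7
```

```text
(286, 130.5) [ 0.6596 -0.1339  0.018 ]
(286, 142) [ 0.6593 -0.1421  0.018 ]
(226.5, 137) [ 0.6163 -0.1369  0.018 ]
(346, 137) [ 0.7034 -0.1401  0.018 ]
t 19.55 p [ 0.65   -0.1841  0.1365] ang -1.8 F [ 0.1  0.3 -1.3] op 0.0611 q6 -0.27
target (0.656, -0.187, 0.07, -1.7) d cm [6.66 0.4  0.25] yaw -0.1 rows 1.6
```

View pics/w14z.png

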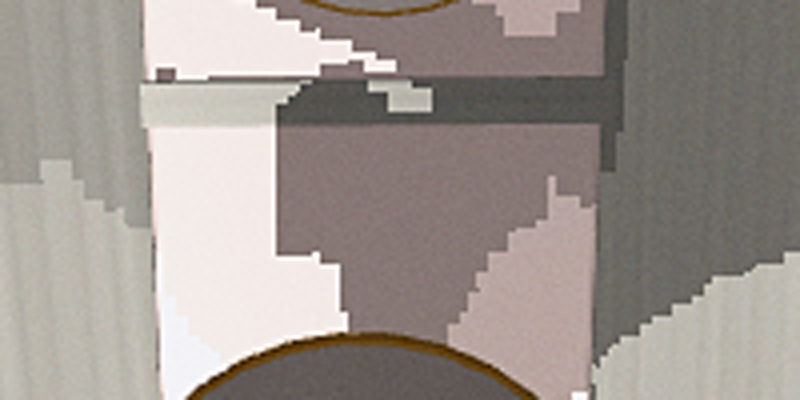

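Call:
play_rows([
  {"hand": 1,"tx": 1.5,"ty": 0.5,"tz": 0.3,"yaw": 0},
  {"hand": 1,"tx": 3.5,"ty": 0.6,"tz": 0.3,"yaw": 0},
  {"hand": 1,"tx": 5.5,"ty": 0.6,"tz": 0.3,"yaw": 0},
  {"hand": 1,"tx": 7,"ty": 0.6,"tz": 0.3,"yaw": 0},
  {"hand": 1,"tx": 8,"ty": 0.6,"tz": 0.3,"yaw": 0},
  {"hand": 1,"tx": 8.8,"ty": 0.6,"tz": 0.3,"yaw": 0},
  {"hand": 1,"tx": 9.3,"ty": 0.6,"tz": 0.3,"yaw": 0},
  {"hand": 1,"tx": 9.5,"ty": 0.6,"tz": 0.3,"yaw": 0},
])

```text
time_s: 20.22
ee_pos: [0.6587, -0.187, 0.0411]
eef_rot: [[0.03, 0.999, -0.032], [-0.004, -0.031, -0.999], [-1.0, 0.03, 0.003]]
wrist_force: [0.2, 1.1, -1.9]
opening: 0.0613
```

```bash
python3 go.py .658 -.1875 .0335 -1.7;  python3 - <<'E'
from cell import cams
from h import *
for n in ["side"]:
    c=cams.capture(n); cv2.imwrite(f"pics/{n}15.png",c["img"][:,:,::-1])
E
```

```text
t 20.22 p [ 0.6587 -0.187   0.0411] ang -1.8 F [ 0.2  1.1 -1.9] op 0.0613 q6 -0.27
target (0.658, -0.1875, 0.0335, -1.7) d cm [ 0.76 -0.09  0.05] yaw -0.1 rows 0.2
```

View pics/side15.png

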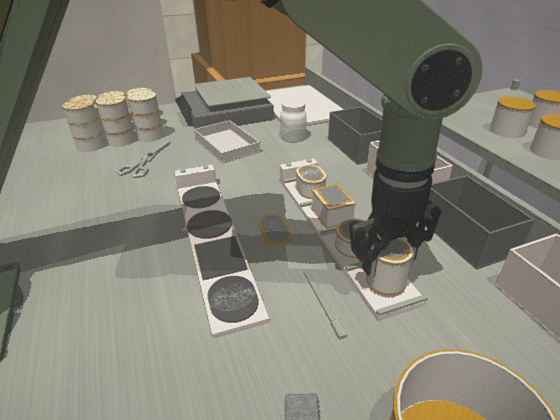

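Call:
play_rows([
  {"hand": 1,"tx": 0.2,"ty": -0.1,"tz": 0,"yaw": 0},
  {"hand": 1,"tx": 0.4,"ty": -0.1,"tz": 0,"yaw": 0},
  {"hand": 1,"tx": 0.5,"ty": -0.1,"tz": 0,"yaw": 0},
  {"hand": 1,"tx": 0.6,"ty": -0.1,"tz": 0,"yaw": 0},
  {"hand": 1,"tx": 0.7,"ty": -0.1,"tz": 0,"yaw": 0},
  {"hand": 1,"tx": 0.75,"ty": -0.1,"tz": 0,"yaw": 0},
  {"hand": 1,"tx": 0.8,"ty": -0.1,"tz": 0,"yaw": 0},
  {"hand": 1,"tx": 0.8,"ty": -0.1,"tz": 0,"yaw": 0},
])

```text
time_s: 20.93
ee_pos: [0.6581, -0.1873, 0.0335]
eef_rot: [[0.031, 0.999, -0.032], [-0.004, -0.032, -0.999], [-1.0, 0.031, 0.003]]
wrist_force: [0.1, 0.2, -1.5]
opening: 0.0612
```

Call:
play_rows([
  {"hand": 1,"tx": 0.1,"ty": 0,"tz": 0,"yaw": 0},
  {"hand": 1,"tx": 0.15,"ty": 0,"tz": 0,"yaw": 0},
  {"hand": 1,"tx": 0.15,"ty": 0,"tz": 0,"yaw": 0},
  {"hand": 0.35,"tx": 0.1,"ty": 0,"tz": 0,"yaw": 0},
  {"hand": 0,"tx": 0.1,"ty": 0,"tz": 0,"yaw": 0},
  {"hand": -0.5,"tx": 0,"ty": 0,"tz": 0,"yaw": 0},
  {"hand": -1,"tx": 0,"ty": 0,"tz": 0,"yaw": 0},
  {"hand": -1,"tx": 0,"ty": 0,"tz": 0,"yaw": 0},
])

```text
time_s: 21.6
ee_pos: [0.6583, -0.1873, 0.0333]
eef_rot: [[0.031, 0.999, -0.032], [-0.004, -0.032, -0.999], [-1.0, 0.031, 0.003]]
wrist_force: [-0.6, 0.9, -0.0]
opening: 0.0844
```

Call:
play_rows([
  {"hand": -1,"tx": -0.5,"ty": 0,"tz": 0,"yaw": 0},
  {"hand": -1,"tx": -1.5,"ty": 0,"tz": 0,"yaw": 0},
  {"hand": -1,"tx": -3.5,"ty": 0,"tz": 0,"yaw": 0},
  {"hand": -1,"tx": -6,"ty": 0,"tz": 0,"yaw": 0},
  {"hand": -1,"tx": -9,"ty": 0,"tz": 0,"yaw": 0},
  {"hand": -1,"tx": -11,"ty": 0,"tz": 0,"yaw": 0},
  {"hand": -1,"tx": -12,"ty": 0,"tz": 0,"yaw": 0},
  {"hand": -1,"tx": -12,"ty": 0,"tz": 0,"yaw": 0},
])

```text
time_s: 22.27
ee_pos: [0.6561, -0.1873, 0.157]
eef_rot: [[0.037, 0.999, -0.032], [-0.006, -0.032, -0.999], [-0.999, 0.037, 0.005]]
wrist_force: [0.3, 1.2, 0.9]
opening: 0.0856
```

Call:
play_rows([
  {"hand": -1,"tx": -1,"ty": -3,"tz": 1,"yaw": 0},
  {"hand": -1,"tx": -2,"ty": -6,"tz": 2,"yaw": 0},
  {"hand": -1,"tx": -3,"ty": -9,"tz": 3,"yaw": 0},
  {"hand": -1,"tx": -3,"ty": -12,"tz": 5,"yaw": 0},
  {"hand": -1,"tx": -3,"ty": -15,"tz": 7,"yaw": 0},
  {"hand": -1,"tx": -3,"ty": -18,"tz": 9,"yaw": 0},
  {"hand": -1,"tx": -3,"ty": -20,"tz": 11,"yaw": 0},
  {"hand": -1,"tx": -3,"ty": -22,"tz": 13,"yaw": 0},
])

```text
time_s: 22.93
ee_pos: [0.4288, -0.3101, 0.1779]
eef_rot: [[0.035, 0.999, -0.032], [-0.004, -0.032, -0.999], [-0.999, 0.035, 0.003]]
wrist_force: [0.4, -0.9, 0.2]
opening: 0.0855
```

```bash
python3 - <<'E'
from cell import cams
from h import *
o=np.array([.6618,-.0373]);d=np.array([.030,.99955]);n=np.array([.99955,-.030])
for nm in ["scene","side"]:
    c=cams.capture(nm); cv2.imwrite(f"pics/{nm}16.png",c["img"][:,:,::-1])
    for uv,r in tops(c,[.048,.054,.060,.080],150):
        print(nm,uv,[(x[0],x[1],x[2],x[3],"rack",((np.array(x[1:3])/1000-o)@np.c_[n,d]*1000).round(1).tolist()) for x in r])
E
```

```text
scene [347.0, 306.0] [(0.048, 663.4, 115.7, [60.7, 41.8], 'rack', [-3.0, 153.0]), (0.054, 665.9, 115.5, [60.0, 41.4], 'rack', [-0.5, 152.9]), (0.06, 668.4, 115.4, [59.4, 40.9], 'rack', [2.0, 152.8]), (0.08, 676.7, 114.8, [57.3, 39.5], 'rack', [10.3, 152.5])]
scene [261.0, 305.0] [(0.048, 687.8, 9.1, [69.8, 6.9], 'rack', [24.6, 47.2]), (0.054, 690.0, 10.1, [69.1, 6.8], 'rack', [26.8, 48.2]), (0.06, 692.3, 11.1, [68.4, 6.7], 'rack', [29.0, 49.3]), (0.08, 699.7, 14.3, [65.9, 6.5], 'rack', [36.3, 52.7])]
scene [268.0, 286.0] [(0.048, 660.4, 11.0, [59.8, 43.5], 'rack', [-2.8, 48.2]), (0.054, 663.0, 11.9, [59.2, 43.0], 'rack', [-0.3, 49.2]), (0.06, 665.5, 12.9, [58.5, 42.6], 'rack', [2.2, 50.3]), (0.08, 673.9, 16.0, [56.4, 41.1], 'rack', [10.5, 53.6])]
scene [198.0, 269.0] [(0.048, 658.9, -85.6, [51.2, 51.5], 'rack', [-1.4, -48.4]), (0.054, 661.5, -83.7, [50.6, 50.9], 'rack', [1.1, -46.4]), (0.06, 664.0, -81.7, [50.1, 50.4], 'rack', [3.5, -44.3]), (0.08, 672.5, -75.1, [48.3, 48.6], 'rack', [11.8, -37.5])]
scene [120.0, 240.0] [(0.048, 643.2, -205.2, [47.3, 48.2], 'rack', [-13.6, -168.4]), (0.054, 645.9, -201.9, [46.8, 47.7], 'rack', [-11.0, -165.0]), (0.06, 648.6, -198.7, [46.3, 47.2], 'rack', [-8.4, -161.7]), (0.08, 657.6, -188.0, [44.7, 45.5], 'rack', [0.3, -150.8])]
scene [298.0, 232.0] [(0.048, 572.2, 30.4, [82.3, 42.9], 'rack', [-91.6, 65.0]), (0.054, 575.7, 31.2, [81.5, 42.5], 'rack', [-88.1, 65.9]), (0.06, 579.2, 31.9, [80.6, 42.0], 'rack', [-84.6, 66.7]), (0.08, 590.7, 34.4, [77.7, 40.5], 'rack', [-73.2, 69.5])]
side [391.0, 252.0] [(0.048, 683.1, -159.1, [49.0, 49.6], 'rack', [24.9, -121.1]), (0.054, 678.4, -164.5, [48.3, 48.9], 'rack', [20.4, -126.6]), (0.06, 673.7, -169.9, [47.6, 48.2], 'rack', [15.9, -132.2]), (0.08, 658.0, -187.8, [45.4, 45.9], 'rack', [0.7, -150.5])]
```

View pics/scene16.png

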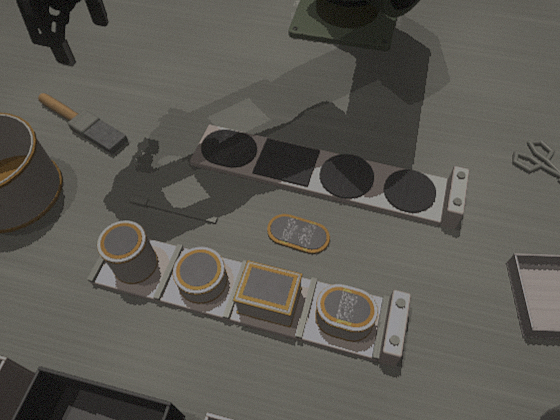

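View pics/side16.png

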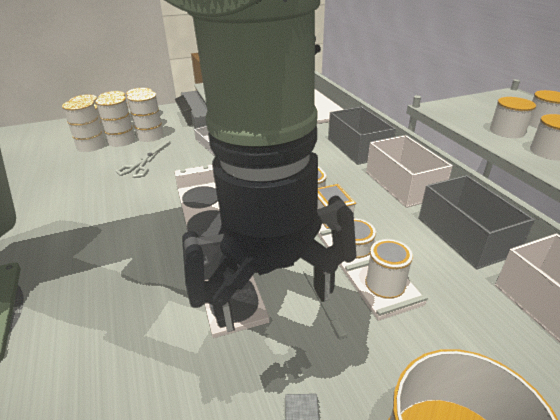

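Call:
play_rows([
  {"hand": -1,"tx": 0,"ty": 0,"tz": 0,"yaw": 0},
  {"hand": -1,"tx": 0,"ty": 0,"tz": 0,"yaw": 0},
  {"hand": -1,"tx": 0,"ty": 0,"tz": 0,"yaw": 0},
  {"hand": -1,"tx": 0,"ty": 0,"tz": 0,"yaw": 0},
  {"hand": -1,"tx": 0,"ty": 0,"tz": 0,"yaw": 0},
  {"hand": -1,"tx": 0,"ty": 0,"tz": 0,"yaw": 0},
  {"hand": -1,"tx": 0,"ty": 0,"tz": 0,"yaw": 0},
  {"hand": -1,"tx": 0,"ty": 0,"tz": 0,"yaw": 0},
])

```text
time_s: 23.7
ee_pos: [0.428, -0.3113, 0.1779]
eef_rot: [[0.034, 0.999, -0.035], [-0.005, -0.035, -0.999], [-0.999, 0.034, 0.004]]
wrist_force: [-0.2, 1.0, 0.2]
opening: 0.0853
```

```bash
python3 - <<'E'
from cell import workorder
print(workorder.finish_job())
E
```

```text
the job is handed in; nothing more can be done
None
```

All four tins now stand in the empty rack in reverse order, and I handed the job in at about 24 s. From the end block outward they are oval, rect, low and tall. I gripped each across its width at 40 N, set it down slowly and released it.

**Final positions:** the last scene picture puts each tin within about 3 mm of its bay centre. The limit is 16.5 mm.

| Tin | Across (mm) | Along (mm) | Bay centre along (mm) |
|---|---|---|---|
| oval | -0.5 | 153 | 150 |
| rect | 2 | 50 | 50 |
| low | -1.4 | -48.4 | -50 |
| tall | 0.3 | -150.8 | -150 |

**Other checks:** all four tins look upright, flat and clear of the ribs, and the gripper is well away from them. I assumed each tin sits at its bay-floor height for these readings. For the tall tin, the side view confirms it, agreeing with the scene view to within 1 mm.

**Disagreements:**
- **Rack position:** the first scene and side views of the empty rack differed by about 5 mm along it. I settled it with wrist-camera views of the ribs.
- **Tool tilt:** the tool drifted to about 0.035 rad off vertical during the job, about 0.03 rad at the last two placings. The tins still look upright.
- **Covered view:** in the last side view the gripper covers most of the other three tins, so their final positions rest on the scene view. For the low tin, wrist and side views just after release agreed with it.

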